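# Empty the heel-stud scoop and park it on the pedestal stand

### The arm

A 6-joint arm with a two-finger parallel gripper is mounted at the origin on the work surface. World frame = base frame: x ahead of the robot, y to its left, z up, the work surface at z = 0. Lengths are in mm, angles in rad, forces in N, time in s.
With the tool pointing down it reaches from about 275 to 1000 mm from the base axis. Payload 8.4 kg.
Tool frame: the origin (TCP) lies midway between the tips of the shut fingers; the grasp point (between the pads) lies 19 mm behind it; z points along the fingers, y is the direction in which the jaws open and shut (so a half turn about z gives the same grasp; the last joint's range is limited). The gripper opens to 85 mm and grips with 20 to 120 N. Pads are 22 mm wide; open, the fingers measure 114 mm over their backs; the gripper's body (76 mm by 85 mm) begins 54 mm behind the grasp point. The pads swing forward as they close: fully open they stand 13 mm farther back than shut.
Start: joints at [1.248, 0.353, 1.633, -0, 1.155, -0.002], TCP at [197.077, 593.118, 231.281] pointing down, gripper open.
Joint ranges: [-2.63, 2.63], [-0.92, 2.1], [0.06, 2.66], [-1.3, 4.44], [0, 2.69], [-3.02, 3.02]. Speed limits (rad/s): [2.22, 2.22, 2.79, 3.14, 3.14, 3.14].

### API

Orientations are given as [roll, pitch, yaw] about the fixed x, y, z axes, in that order (R = Rz(yaw) Ry(pitch) Rx(roll)).
In Python, from rig import r gives the robot as it stands. The module is installed in compiled form; this text tells all that it offers.
- The arm moves only by the tool drive_tool, never from a script. Its argument "moves" is a list of rows, each a list of 3 entries, a list of its own where there are three numbers: the closure, from 0 (fully open) to 1 (shut), then the shift along the tool's x, y, z in cm, then the turn about the tool's z in degrees. In form: [[claw, [dx, dy, dz], roll], ...]. A call has 1 to 12 rows; each row is the pose to reach, as a shift and turn from the pose measured when the call began, along the tool's axes at that moment; what a row does not reach only later rows make up. A row lasts 1/8 s, in which the tool goes at most 62.5 mm and 10.7 degrees, less where a joint would pass 70% of its speed; a pose out of reach is approached as far as the arm can. A call with a gripper value outside its range is refused whole. The fingers move at their own pace and stop on an object; "grip_force" is the grip in N (left out, the last holds). Time passes only in rows, so rows that repeat a pose let the fingers close. It gives the time, the measured TCP pose, the force and the opening at its end, in the units of the state.
- r.sense(): the state, without advancing time (a new reading comes with each control period).
- r.grab_frame(name): name is "scene" or "top" or "wrist"; returns a dict with "color" (400x640x3 uint8, red, green, blue), "fx", "fy", "cx", "cy" (pixels), "pose" (4x4, takes a point from camera to world coordinates); the wrist camera has in their place "hand_eye" (4x4, takes a point from camera to tool coordinates, whose origin is the TCP and whose axes are the flange's). Camera axes: x right, y up, looking along -z (the intrinsics and any distortion apply to the point x, -y, -z); pixel columns grow to the right and rows downward; lengths in mm; the calibration is good to about 2 mm. A picture is of the moment at which its call begins: read the wrist's pose just before it. There is no depth.
- r.sign_off(): hands the job in, once; it reports no verdict.
Trained networks look in the newest picture that a camera, given by its name, has taken for a name from the list of things; names that differ only in an ending like _2 or _b are one class to them, and where a whole thing is asked for, a point or a joint stands for the part that bears it (a point fixed in the world has none). Each returns a list of dicts, best first, with "score" (0 to 1); they miss things now and then, are a little off and sometimes report something else, mostly with a low value. They report only what shows in the picture. A call takes as long as a camera call.
- r.outline_of(thing, camera): "mask" (400x640 bool, what is visible of it) and "at" ([column, row] in pixels, amid what is visible of it).
- r.spot_point(thing, camera): "at" ([column, row] in pixels: a listed point, or the origin of a listed thing).
The state is a dict: "clock": time; "qpos": joint angles; "qvel": joint speeds; "joint_efforts": joint torques, N m; "eef_pos": TCP position; "tcp_rot": TCP orientation; "contact_force": force on the tool from outside, world axes, zero at the start; "wrist_torque": the same for the moment, N m; "opening": opening from 0.0 (shut) to 1.0 (fully open).
Only numpy, scipy, OpenCV 4.12 (cv2) and the standard library are available. Lean on these libraries where they do the work, as an engineer would, in place of code of your own. Each camera call takes 0.05 s, during which the arm holds its last target.

### The job

Empty all four brass heel studs from the steel scoop into the plywood tray. Then park the empty scoop upright on the small round head of the iron stand, balanced centrally on it: the head's height is set differently each time, so feel for it, set the scoop down gently on it before letting go (do not drop it), and leave it standing there. Leave the shoe last, the hammer and the jar where they are.

Things in the scene. Friction and masses are not known exactly. Their poses are not given: they have to be found in the camera images.
- scoop_grip (a point): Sheet-steel scoop, open on top, flat underside 46 (x) by 60 mm (y), 0.19 to 0.29 kg. Grasp across its flat parallel side walls (46 mm long, 55 high, 3 thick, 60 mm over their outer faces, along y). This point: midway between them, 30 mm above the underside, 23 mm from the back face; the empty scoop's centre of mass is over or under it to 2 mm. z up when upright, -x towards the pouring lip.
- scoop: The same scoop; origin at the centre of its underside (30 mm straight below scoop_grip), same axes. Upright back wall at +x, 55 mm high; at -x an open-ended chute with low cheeks rises at 30 degrees from the floor's front edge to the lip, 72 mm from this origin and 30 mm above the underside. Holds the four studs at the start.
- tray: Open plywood tray fixed to the bench, 180 mm (x) by 220 mm (y), walls 8 mm thick and 45 mm high, floor 8 mm thick; origin at the centre of its underside, z up.
- stand_foot (a point): Foot of a dark iron pedestal stand fixed to the bench: the point on the bench on the axis of its upright column. Round base 110 mm across, collar 36 mm across. Its small flat level round head, 40 mm across, is centred over this point. The head's top is set anywhere from 110 to 170 mm above the bench; this height is NOT reported and must be felt (or seen).
- stand: The same stand with its head on a clamped telescopic rod; origin at stand_foot, z up. The head does not give way under less than about 70 N.
- last_mid (a point): Bystander: light wooden shoe last, about 260 mm long, 85 mm high; the point is 30 mm above the bench near its middle. Leave alone.
- hammer_grip (a point): Bystander: hammer lying on the bench; the point is on its handle. Leave alone.
- jar_mid (a point): Bystander: amber glass jar with a steel lid, 68 mm across, 85 mm high; the point is at mid-height. Leave alone.
- stud0_center (a point): Brass heel stud, a plain solid cylinder 16 mm across and 18 mm long, 28 g; the point is its centre. It starts standing inside the scoop; the four are alike.
- stud1_center (a point): Brass heel stud, a plain solid cylinder 16 mm across and 18 mm long, 28 g; the point is its centre. It starts standing inside the scoop; the four are alike.
- stud2_center (a point): Brass heel stud, a plain solid cylinder 16 mm across and 18 mm long, 28 g; the point is its centre. It starts standing inside the scoop; the four are alike.
- stud3_center (a point): Brass heel stud, a plain solid cylinder 16 mm across and 18 mm long, 28 g; the point is its centre. It starts standing inside the scoop; the four are alike.

How it is judged:
By the outcome, as a careful person would: the job done as asked, in the order asked, and still so for the second after the job is handed in, with the robot touching nothing.
It also fails if it takes over 64 s, if anything falls off the work surface, if the arm or the gripper's body presses on something with over 40 N, if the wrist force passes 120 N, or if a joint passes its speed limit or range.

## Working session

There is one attempt and no reset: what is moved stays moved. The work goes in short steps, Python scripts to look and compute and a tool call to move; the robot and the scene stay as the last step left them, time stands still between calls to the robot, and variables do not carry over. Pictures are saved under pics/ and viewed, and the job is handed in when it is done.

Besides the shell and the picture viewer there is one more tool, called after "Emit:" as a command line: name --argument value ..., lists and objects as JSON in quotes. drive_tool: Moves the arm, as the interface text tells. Its arguments: {"type":"object","properties":{"moves":{"type":"array"},"grip_force":{"type":"number"}},"required":["moves"]}

```bash
mkdir -p pics; cat > h.py <<'E'
from rig import r
import numpy as np, cv2
from scipy.spatial.transform import Rotation as R
def ray(f,px,tcp=None):
    u,v=px
    d=np.array([(u-f['cx'])/f['fx'],-(v-f['cy'])/f['fy'],-1.0])
    if 'pose' in f: T=np.array(f['pose'])
    else: T=tcp@np.array(f['hand_eye'])
    return T[:3,3],T[:3,:3]@d/np.linalg.norm(d)
def tri(rs):
    A=np.zeros((3,3));b=np.zeros(3)
    for o,d in rs:
        P=np.eye(3)-np.outer(d,d);A+=P;b+=P@o
    x=np.linalg.solve(A,b)
    return x,[np.linalg.norm((np.eye(3)-np.outer(d,d))@(x-o)) for o,d in rs]
def tcp():
    s=r.sense();T=np.eye(4);T[:3,:3]=R.from_euler('xyz',s['tcp_rot']).as_matrix();T[:3,3]=s['eef_pos'];return T
def save(f,n): cv2.imwrite('pics/'+n,cv2.cvtColor(f['color'],cv2.COLOR_RGB2BGR))
def proj(f,p,tcp=None):
    T=np.array(f['pose']) if 'pose' in f else tcp@np.array(f['hand_eye'])
    q=np.linalg.inv(T)@np.append(p,1);return f['cx']+f['fx']*q[0]/-q[2],f['cy']+f['fy']*q[1]/q[2]
E
python3 - <<'E'
from h import *
s=r.sense();print(s)
F={}
T=tcp()
for c in('scene','top','wrist'):
    F[c]=r.grab_frame(c);save(F[c],c+'0.png');print(c,[k for k in F[c]])
for t in ['scoop_grip','scoop','tray','stand_foot','stand','last_mid','hammer_grip','jar_mid']:
    rs=[]
    for c in('scene','top'):
        d=r.spot_point(t,c)
        print(t,c,[(np.round(x['at'],1),round(x['score'],2)) for x in d[:2]])
        if d: rs.append(ray(F[c],d[0]['at']))
    if len(rs)==2: print('  ',tri(rs))
print(r.sense()['clock'])
E
```

```text
{'clock': 0.0, 'qpos': array([ 1.24759591e+00,  3.53645468e-01,  1.63413230e+00,  3.97353159e-06,
        1.15522310e+00, -2.37508822e-03]), 'qvel': array([ 6.54212104e-04, -1.57745744e-03, -5.15876218e-04,  3.85048256e-04,
        2.55034728e-06,  7.89866112e-04]), 'joint_efforts': array([-7.88956568e-04, -6.05229521e+01, -3.42072952e+01, -2.95107793e-04,
        9.29781119e-03,  9.94653533e-06]), 'eef_pos': array([196.92436865, 592.65713497, 230.56415215]), 'tcp_rot': array([-3.14018445e+00, -6.97768106e-06,  2.82076571e+00]), 'contact_force': array([-0.16877404, -0.6948225 , -1.12447345]), 'wrist_torque': array([ 0.01456691, -0.03244456, -0.02180806]), 'opening': 0.9973533575866275}
scene ['color', 'fx', 'fy', 'cx', 'cy', 'pose']
top ['color', 'fx', 'fy', 'cx', 'cy', 'pose']
wrist ['color', 'fx', 'fy', 'cx', 'cy', 'hand_eye']
scoop_grip scene [(array([301.6, 154.6]), 0.95)]
scoop_grip top [(array([443.6, 247.9]), 0.72)]
   (array([ 579.94964918, -273.66494325,   31.01212971]), [np.float64(2.199771662344069), np.float64(2.199771662343748)])
scoop scene [(array([301.8, 160.2]), 0.67
[... 717 characters left out ...]
4.34152385, 266.00803378,   4.33422852]), [np.float64(0.7092766459970001), np.float64(0.7092766459969415)])
last_mid scene []
last_mid top [(array([198.2, 168.4]), 0.8)]
hammer_grip scene [(array([278.7, 206.8]), 0.68), (array([304.1, 161.4]), 0.44)]
hammer_grip top [(array([350.3, 177.8]), 0.93), (array([454.4, 256.8]), 0.75)]
   (array([729.77529399, -92.67129319,   3.93299009]), [np.float64(1.9420920280615845), np.float64(1.9420920280614973)])
jar_mid scene [(array([246.2, 152.6]), 0.76)]
jar_mid top [(array([470. , 176.9]), 0.97), (array([452.4, 247.9]), 0.66)]
   (array([ 723.32882447, -330.84458933,   45.55359219]), [np.float64(0.9476322713412823), np.float64(0.9476322713413579)])
0.95
```

```bash
python3 - <<'E'
import cv2
a=cv2.imread('pics/scene0.png');b=cv2.imread('pics/top0.png')
c=cv2.resize(b[190:310,380:500],None,fx=5,fy=5,interpolation=cv2.INTER_CUBIC);cv2.imwrite('pics/topc.png',c)
E
```

```text
(no output)
```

View pics/scene0.png

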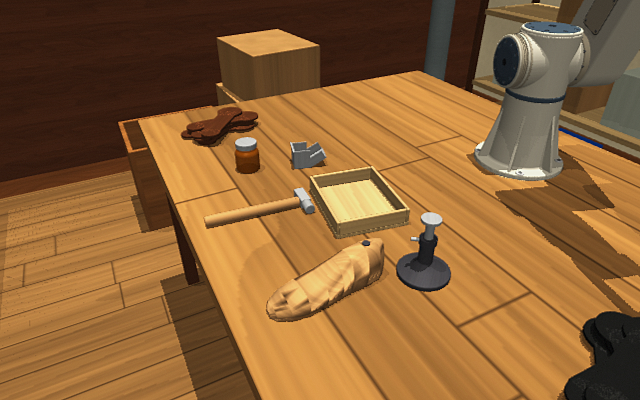

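View pics/top0.png

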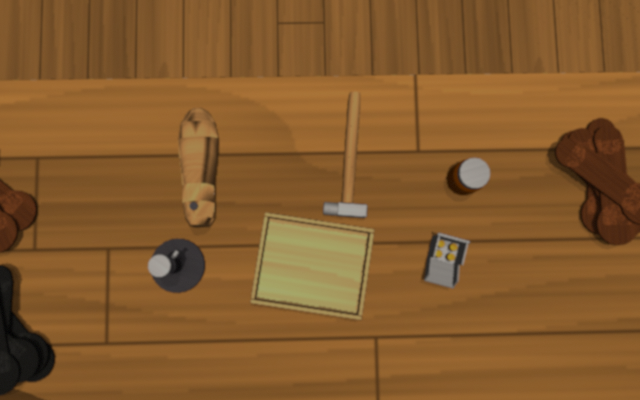

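View pics/topc.png

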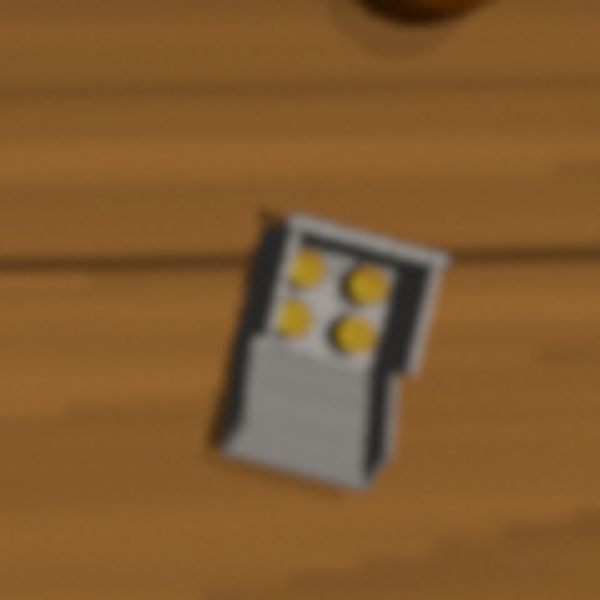

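View pics/wrist0.png

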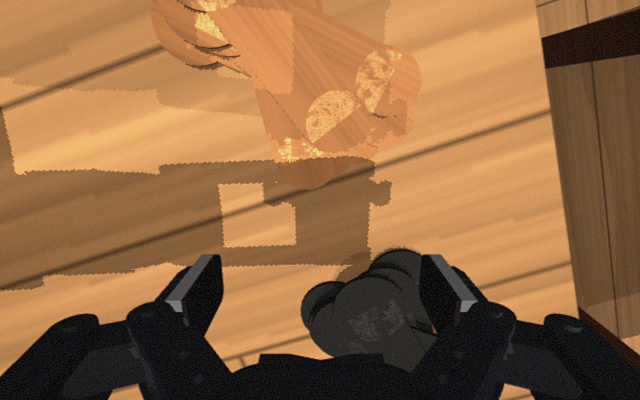

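The scene view shows the scoop at (307,155), the tray at (358,200) and the stand head at (431,219). In the top view the scoop is at (446,260) with its lip towards the robot, the tray is at (312,266), and the stand base is at (177,265) with its head at (160,266). The moves can't tilt the tool, so I'll have to pour by pivoting the scoop in the grip against the tray walls.

```bash
python3 - <<'E'
from h import *
T=tcp();f=r.grab_frame('wrist');print(np.round(f['hand_eye'],3),f['fx'],f['cx'],f['cy'])
t=r.grab_frame('top');s=r.grab_frame('scene');print(np.round(t['pose'],3),np.round(s['pose'],2))
def at(f,px,z):
    o,d=ray(f,px);return o+d*(z-o[2])/d[2]
# tray rim corners outer z=45
for p in [(265,214),(373,231),(360,318),(251,303)]: print(np.round(at(t,p,45),1))
# scoop: back wall top outer corners z=55, lip corners z=30  from crop /5 + (380,190)
for p,z in [((290,213),55),((450,257),55),((222,448),30),((365,490),30)]: print(np.round(at(t,(380+p[0]/5,190+p[1]/5),z),1))
for c in('top','scene'):
  for q in ('stud0_center','stand','scoop'):
    print(c,q,[(np.round(x['at'],1),round(x['score'],2)) for x in (r.spot_point(q,c) if q[1]=='t' else r.outline_of(q,c))[:4]])
# head: pixels top (160,266) scene (431.5,216)
print(tri([ray(t,(160,266)),ray(s,(431.5,216))]))
E
```

```text
[[-1.00000e-03  9.60000e-01  2.79000e-01  7.04940e+01]
 [ 1.00000e+00  1.00000e-03 -1.00000e-03  4.66000e-01]
 [-1.00000e-03  2.79000e-01 -9.60000e-01 -1.41901e+02]
 [ 0.00000e+00  0.00000e+00  0.00000e+00  1.00000e+00]] 332.918526279589 320.8350995480132 199.2974563964179
[[-2.000000e-02  9.950000e-01 -9.600000e-02  5.582540e+02]
 [-1.000000e+00 -1.800000e-02  2.100000e-02 -2.548000e+00]
 [ 1.900000e-02  9.700000e-02  9.950000e-01  1.069157e+03]
 [ 0.000000e+00  0.000000e+00  0.000000e+00  1.000000e+00]] [[-8.90000e-01 -2.60000e-01  3.90000e-01  1.05576e+03]
 [ 4.60000e-01 -4.90000e-01  7.40000e-01  7.73550e+02]
 [-0.00000e+00  8.30000e-01  5.50000e-01  6.22420e+02]
 [ 0.00000e+00  0.00000e+00  0.00000e+00  1.00000e+00]]
[655.4  80.7  45. ]
[ 617.7 -132.3   45. ]
[ 448.7 -101.7   45. ]
[482.2 109.6  45. ]
[ 611.5 -258.8   55. ]
[ 593.  -321.1   55. ]
[ 519.6 -233.9   30. ]
[ 501.8 -290.4   30. ]
top stud0_center [(array([452.1, 257. ]), 0.55), (array([446.4, 250.5]), 0.46), (array([433.8, 254.1]), 0.4)]
top stand [(array([174.9, 264.9]), 0.8)]
top scoop [(array([444.1, 260.8]), 0.93), (array([453. , 247.7]), 0.65)]
scene stud0_center []
scene stand [(array([422.7, 272. ]), 0.68)]
scene scoop [(array([305.8, 149.9]), 0.77), (array([328.4, 281.1]), 0.54)]
(array([556.80908748, 260.37089797, 138.09988471]), [np.float64(0.752349598958063), np.float64(0.7523495989580159)])
```

Emit:
drive_tool --moves '[[0,[-63.9,-70.8,0],0],[0,[-63.9,-70.8,0],0],[0,[-63.9,-70.8,0],0],[0,[-63.9,-70.8,0],0],[0,[-63.9,-70.8,0],0],[0,[-63.9,-70.8,0],0],[0,[-63.9,-70.8,0],0],[0,[-63.9,-70.8,0],0],[0,[-63.9,-70.8,0],0],[0,[-63.9,-70.8,0],0],[0,[-63.9,-70.8,0],0],[0,[-63.9,-70.8,0],0]]' --grip_force 30

```text
clock: 2.9
eef_pos: [499.1, -95.9, 231.6]
tcp_rot: [3.141, 0.001, 2.82]
contact_force: [0.5, 1.3, -0.4]
opening: 0.997
```

Emit:
drive_tool --moves '[[0,[-13.5,-14.9,0],0],[0,[-13.5,-14.9,0],0],[0,[-13.5,-14.9,0],0],[0,[-13.5,-14.9,0],0],[0,[-13.5,-14.9,0],0]]'

```text
clock: 3.52
eef_pos: [579.9, -280.3, 231.2]
tcp_rot: [3.141, 0.0, 2.819]
contact_force: [-0.0, 0.2, -0.3]
opening: 1.0
```

```bash
python3 - <<'E'
from h import *
T=tcp();f=r.grab_frame('wrist');save(f,'w1.png');print(T[:3,3],r.sense()['tcp_rot'])
import pickle;pickle.dump((T,f),open('w1.pkl','wb'))
for q in('scoop_grip','scoop'):
  for x in r.spot_point(q,'wrist')[:2]:
    o,d=ray(f,x['at'],T);z=30 if q!='scoop' else 0
    print(q,x['at'],x['score'],o+d*(z-o[2])/d[2])
E
```

```text
[ 579.91861874 -280.26245097  231.18129   ] [ 3.14071114e+00 -3.63615713e-04  2.81998378e+00]
scoop_grip [321.9, 171.1] 0.66 [ 579.07427496 -277.9639991    30.        ]
scoop [317.7, 167.9] 0.75 [ 579.8161211  -283.10112173    0.        ]
```

View pics/w1.png

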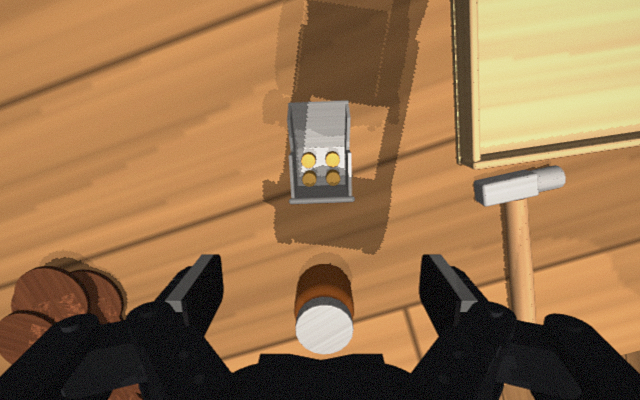

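The wrist view shows the scoop at (320,150): lip edge at row 102, back wall at row 201, and four studs near (320,169). The jar at (325,310) is well clear.

```bash
python3 - <<'E'
from h import *
import pickle
T,f=pickle.load(open('w1.pkl','rb'))
c=cv2.resize(f['color'][85:215,260:380],None,fx=4.5,fy=4.5,interpolation=cv2.INTER_CUBIC);cv2.imwrite('pics/w1c.png',c[:,:,::-1])
def at(p,z):
    o,d=ray(f,p,T);return (o+d*(z-o[2])/d[2])[:2]
B=[at((290,203),55),at((355,200),55)];L=[at((290,102),30),at((349,101),30)]
b=(B[0]+B[1])/2;l=(L[0]+L[1])/2
print(B,L,b,l,np.linalg.norm(b-l),np.linalg.norm(B[0]-B[1]),np.degrees(np.arctan2(*(b-l)[::-1])),np.degrees(np.arctan2(*(B[0]-B[1])[::-1])))
u=(b-l)/np.linalg.norm(b-l);print('origin',b-23*u,l+72*u)
# two-view height
t=r.grab_frame('top')
print(tri([ray(t,(380+290/5,190+213/5)),ray(f,(355,200),T)]),tri([ray(t,(380+290/5,190+213/5)),ray(f,(290,203),T)]))
E
```

```text
[array([ 594.8407893 , -316.91622995]), array([ 612.49229208, -254.49569855])] [array([ 503.16148988, -285.86796121]), array([ 520.79527072, -230.25240811])] [ 603.66654069 -285.70596425] [ 511.9783803  -258.06018466] 95.76537936221901 64.86831499900468 -16.779089689583905 -105.79003315818498
origin [ 581.6457676  -279.06626904] [ 580.91297433 -278.84531749]
(array([ 610.16707312, -255.36595254,   65.18802011]), [np.float64(1.1258461618194202), np.float64(1.1258461618195166)]) (array([ 627.54206702, -323.54202204, -106.61878498]), [np.float64(24.312798627389284), np.float64(24.31279862738944)])
```

View pics/w1c.png

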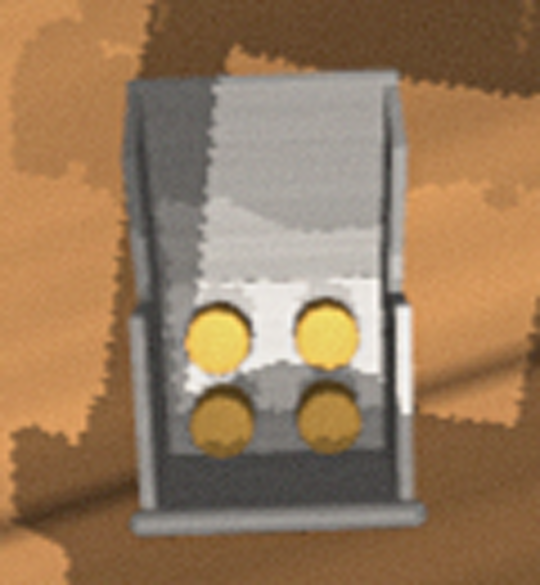

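Emit:
drive_tool --moves '[[0,[-0.1,0.05,6],-2],[0,[-0.1,0.05,12],-2],[0,[-0.1,0.05,17],-2],[0,[-0.1,0.05,20],-2],[0,[-0.1,0.05,21.8],-2],[0,[-0.1,0.05,21.8],-2],[0.5,[-0.1,0.05,21.8],-2],[1,[-0.1,0.05,21.8],-2],[1,[-0.1,0.05,21.8],-2],[1,[-0.1,0.05,21.8],-2],[1,[-0.1,0.05,21.8],-2],[1,[-0.1,0.05,21.8],-2]]' --grip_force 40

```text
clock: 5.22
eef_pos: [582.2, -278.8, 15.8]
tcp_rot: [-3.142, 0.004, 2.857]
contact_force: [0.2, 0.0, 6.6]
opening: 0.698
```

Emit:
drive_tool --moves '[[1,[0,0,-3],0],[1,[0,0,-8],0],[1,[0,0,-13],0],[1,[0,0,-15],0],[1,[0,0,-15],0]]'

```text
clock: 5.85
eef_pos: [582.2, -278.8, 166.8]
tcp_rot: [-3.141, 0.006, 2.857]
contact_force: [-1.1, 0.7, -3.2]
opening: 0.697
```

```bash
python3 - <<'E'
from h import *
T=tcp();f=r.grab_frame('wrist');save(f,'w2.png');print(T[:3,3],r.sense()['tcp_rot'],r.sense()['contact_force'])
s=r.grab_frame('scene');save(s,'s2.png')
import pickle;pickle.dump((T,f),open('w2.pkl','wb'))
cv2.imwrite('pics/s2c.png',cv2.resize(s['color'][60:260,200:450],None,fx=3,fy=3)[:,:,::-1])
E
```

```text
[ 582.16316072 -278.83555543  166.79767312] [3.14149424e+00 3.05841949e-03 2.85654902e+00] [-0.847571    0.00950239 -3.56920571]
```

View pics/w2.png

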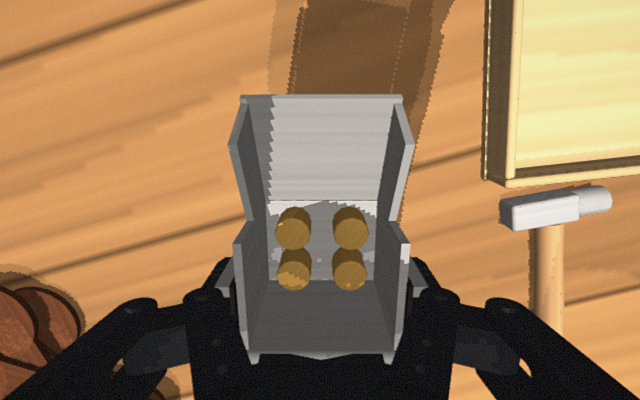

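View pics/s2c.png

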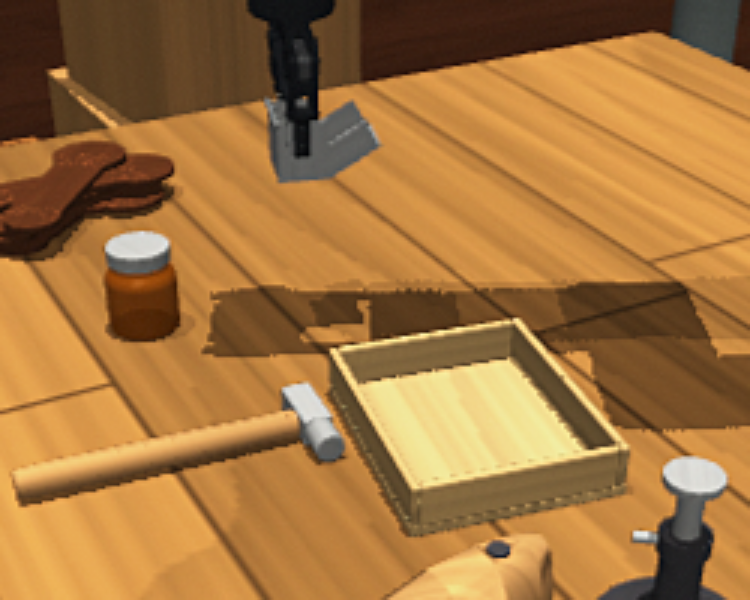

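The wrist view shows the scoop level in the grip with all four studs (rows 230–270, columns 293–350). The scene view shows the same. Next I'll fit the tray pose.

```bash
python3 - <<'E'
from h import *
from scipy.optimize import least_squares
t=r.grab_frame('top');s=r.grab_frame('scene')
top=[(265,214),(373,231),(360,318),(251,303)];sc=[(337.7,223.3),(310,176.7),(372.3,166),(409,210)]
loc=np.array([(90,110),(90,-110),(-90,-110),(-90,110)])
def pts(p,z): 
    c,s_=np.cos(p[2]),np.sin(p[2]);return [np.array([p[0]+c*a-s_*b,p[1]+s_*a+c*b,z]) for a,b in loc]
def res(p):
    P=pts(p,p[3]);return np.concatenate([np.subtract(proj(t,q),x) for q,x in zip(P,top)]+[np.subtract(proj(s,q),x) for q,x in zip(P,sc)])
o=least_squares(res,[551,-11,-.17,45]);print(o.x,np.degrees(o.x[2]),np.round(o.fun,1))
print([np.round(q) for q in pts(o.x,45)])
E
```

```text
[ 5.50986668e+02 -1.14270694e+01 -1.69857191e-01  3.83102381e+01] -9.732100188563267 [-0.3 -1.1  0.9 -1.5  1.2  2.2 -0.9  0.4 -0.4  0.9 -0.8  0.2  0.3  0.5
  1.2 -0.1]
[array([658.,  82.,  45.]), array([ 621., -135.,   45.]), array([ 444., -105.,   45.]), array([481., 112.,  45.])]
```

Emit:
drive_tool --moves '[[1,[0.8,5,0],-2],[1,[1.7,10,0],-4],[1,[2.5,15,0],-6.6],[1,[3.4,20.5,0],-6.6],[1,[4.1,25,0],-6.6],[1,[4.35,26.5,0],-6.6],[1,[4.35,26.5,2],-6.6],[1,[4.35,26.5,4],-6.6],[1,[4.35,26.5,4],-6.6]]'

```text
clock: 7.18
eef_pos: [611.4, -12.0, 121.1]
tcp_rot: [-3.141, -0.005, 2.971]
contact_force: [-0.5, -0.2, -4.0]
opening: 0.697
```

```bash
python3 - <<'E'
from h import *
T=tcp();f=r.grab_frame('wrist');save(f,'w3.png');s=r.grab_frame('scene');print(T[:3,3],r.sense()['tcp_rot'],r.sense()['contact_force'])
cv2.imwrite('pics/s3c.png',cv2.resize(s['color'][60:260,250:500],None,fx=3,fy=3)[:,:,::-1])
E
```

```text
[611.35983528 -11.99705979 121.07721622] [ 3.14126131e+00 -9.67642421e-04  2.97124989e+00] [ 0.15455699  0.0142742  -4.17782861]
```

View pics/w3.png

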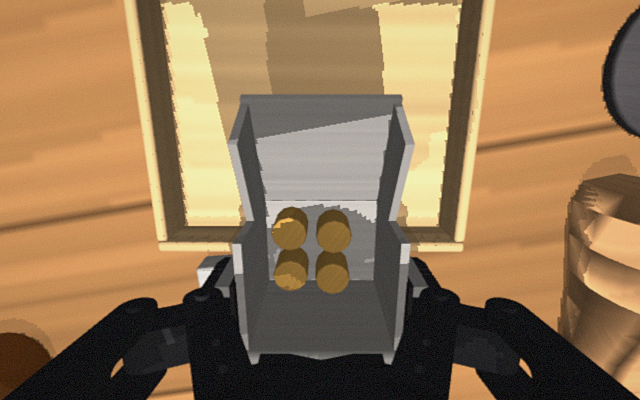

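View pics/s3c.png

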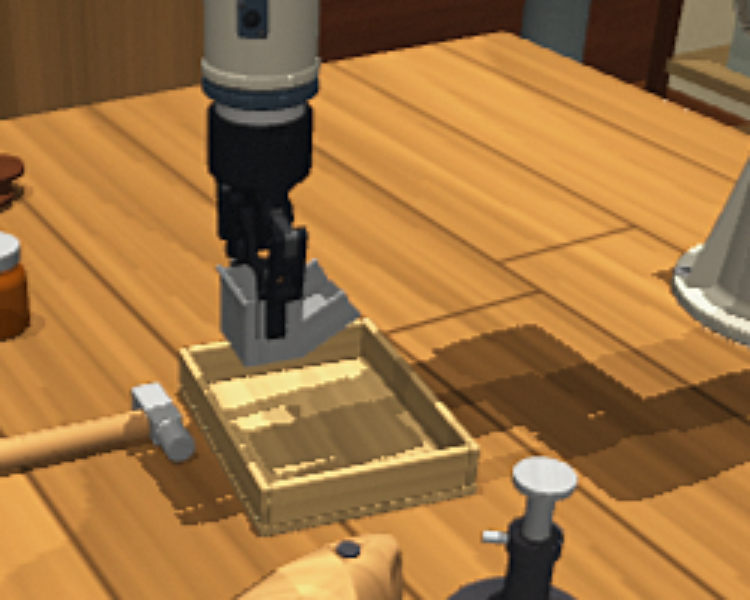

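```bash
python3 - <<'E'
from h import *
T=tcp();f=r.grab_frame('wrist');C=np.array([551,-11.4]);a=np.radians(-9.73);ex=np.array([np.cos(a),np.sin(a)]);ey=np.array([-ex[1],ex[0]])
for p in[(170,242),(170,250),(450,242),(450,250),(150,200),(470,200),(190,228),(440,226)]:
    o,d=ray(f,p,T);q=(o+d*(45-o[2])/d[2])[:2]-C;print(p,q@ex,q@ey)
E
```

```text
(170, 242) 86.36425560839643 -97.40566888939175
(170, 250) 92.59170454756321 -98.19842618025567
(450, 242) 86.7087707500395 102.84206059198576
(450, 250) 92.94469991511454 103.5075585668841
(150, 200) 55.07117938888681 -107.19164414547154
(470, 200) 55.41773657632408 113.29427763918514
(190, 228) 75.70365254756231 -81.93317926211878
(440, 226) 74.49196203593276 94.48338755407421
```

Emit:
drive_tool --moves '[[1,[-0.44,0,3],0],[1,[-0.44,0,5.5],0],[1,[-0.44,0,6.0],0],[1,[-0.15,0,6.23],0],[1,[0.13,0,6.46],0],[1,[0.38,0,6.73],0],[1,[0.62,0,7.0],0],[1,[0.82,0,7.3],0],[1,[1.0,0,7.63],0],[1,[1.2,0,8.1],0],[1,[1.2,0,8.1],0]]' --grip_force 25

```text
clock: 8.7
eef_pos: [601.1, -9.8, 42.3]
tcp_rot: [3.141, -0.001, 2.971]
contact_force: [0.6, -0.3, -3.6]
opening: 0.695
```

```bash
cat > look.py <<'E'
from h import *
import sys
n=sys.argv[1]
T=tcp();f=r.grab_frame('wrist');s=r.grab_frame('scene');e=r.sense();print(T[:3,3],e['tcp_rot'],e['contact_force'],e['opening'],e['clock'])
a=f['color'];b=s['color'];x=int(sys.argv[2]) if len(sys.argv)>2 else 250
b=cv2.resize(b[60:260,x:x+250],(500,400));
im=np.vstack([cv2.resize(a,(480,300)),cv2.resize(s['color'][100:250,x:x+240],(480,300))])
cv2.imwrite('pics/'+n+'.png',im[:,:,::-1])
E
python3 look.py k4
```

```text
[601.12459478  -9.79405234  42.2674433 ] [3.14108838e+00 1.18990554e-04 2.97130243e+00] [-0.66317886  0.49806359 -3.44858174] 0.6949076463328113 8.8
```

View pics/k4.png

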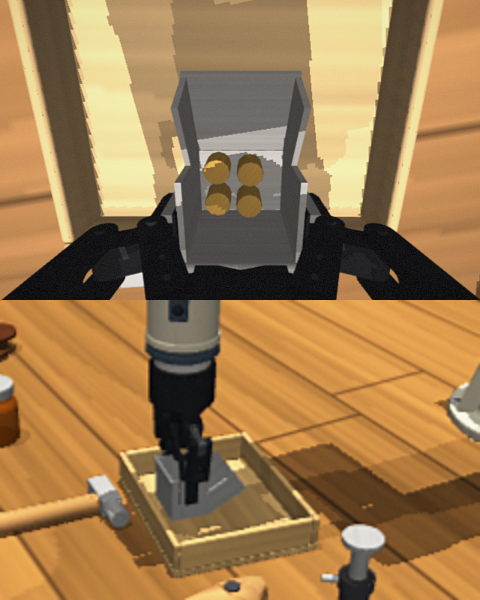

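Both views show the scoop level inside the tray: it slid off the inner edge of the wall without pivoting. I'll raise it and retry 5 mm or so farther out.

Emit:
drive_tool --moves '[[1,[0,0,-2.8],0],[1,[-1,0,-2.8],0],[1,[-1.85,0,-2.8],0],[1,[-1.85,0,-2.2],0],[1,[-1.85,0,-1.8],0],[1,[-1.75,0,-1.5],0]]'

```text
clock: 9.55
eef_pos: [619.3, -13.0, 60.6]
tcp_rot: [3.141, 0.001, 2.971]
contact_force: [-17.9, -1.9, 55.2]
opening: 0.697
```

```bash
python3 look.py k5
```

```text
[619.321163   -12.99092565  60.5589168 ] [3.14122759e+00 1.25628889e-03 2.97139197e+00] [-10.61752815  -0.94159476  33.58987246] 0.6988137039533119 9.65
```

View pics/k5.png

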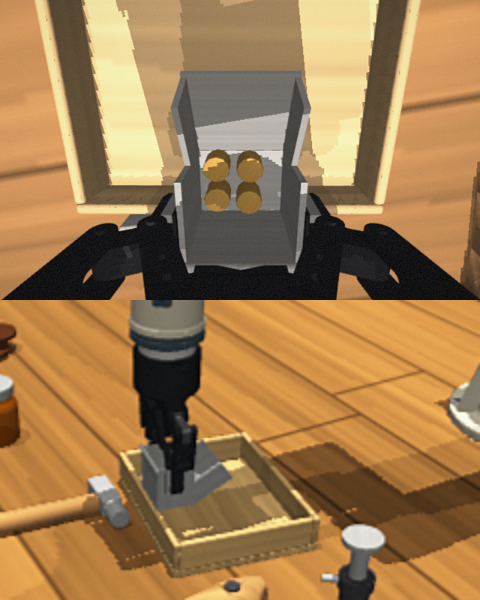

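Emit:
drive_tool --moves '[[1,[0.2,0,0.1],0],[1,[0.4,0,0.25],0],[1,[0.65,0,0.42],0],[1,[0.88,0,0.62],0]]' --grip_force 20

```text
clock: 10.15
eef_pos: [613.7, -11.9, 57.1]
tcp_rot: [3.141, 0.008, 2.972]
contact_force: [-2.1, -3.0, 22.4]
opening: 0.699
```

```bash
python3 look.py k6
```

```text
[613.65779972 -11.94638528  57.11340098] [3.14084842 0.00684902 2.97158487] [-1.68258289 -2.6041189  20.62382986] 0.6956664983145473 10.25
```

View pics/k6.png

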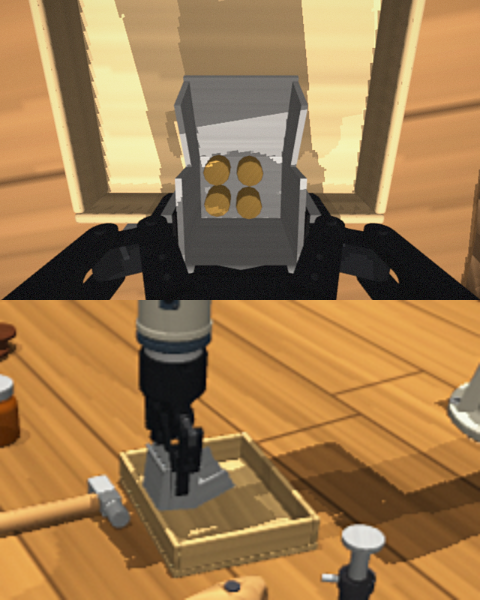

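The lip edge has dropped, so the scoop is now pivoting. I'll continue the arc.

Emit:
drive_tool --moves '[[1,[0.25,0,0.25],0],[1,[0.5,0,0.5],0],[1,[0.72,0,0.75],0],[1,[0.9,0,1.0],0],[1,[1.1,0,1.25],0],[1,[1.2,0,1.4],0]]'

```text
clock: 11.0
eef_pos: [602.7, -10.1, 44.0]
tcp_rot: [3.141, 0.01, 2.972]
contact_force: [-3.1, -1.3, 15.2]
opening: 0.696
```

```bash
python3 look.py k7
```

```text
[602.7398553  -10.05549601  44.03030319] [3.14071117 0.00968632 2.97166411] [-2.60925614 -0.57661522 15.69287168] 0.6983473957725631 11.1
```

View pics/k7.png

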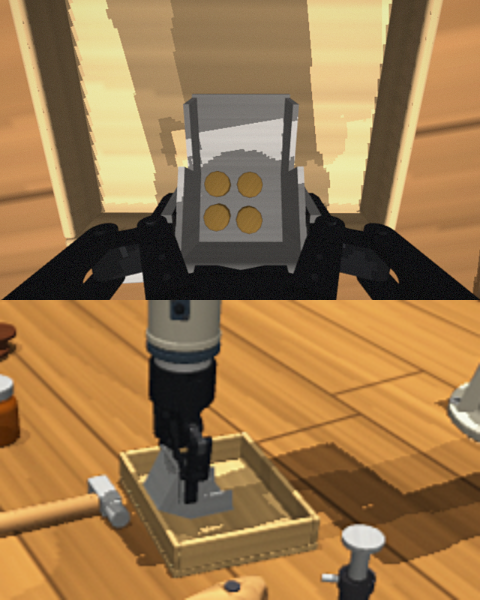

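Emit:
drive_tool --moves '[[1,[0.12,0,0.25],0],[1,[0.22,0,0.5],0],[1,[0.28,0,0.65],0],[1,[0.28,0,0.65],0]]'

```text
clock: 11.6
eef_pos: [600.0, -9.6, 38.2]
tcp_rot: [3.141, 0.01, 2.972]
contact_force: [-5.4, 0.1, 15.7]
opening: 0.699
```

```bash
python3 look.py k8
```

```text
[599.98785936  -9.59412597  38.21031667] [3.14071656 0.01021815 2.97171374] [-5.61658615  0.34818506 15.98057787] 0.6984474830117191 11.7
```

View pics/k8.png

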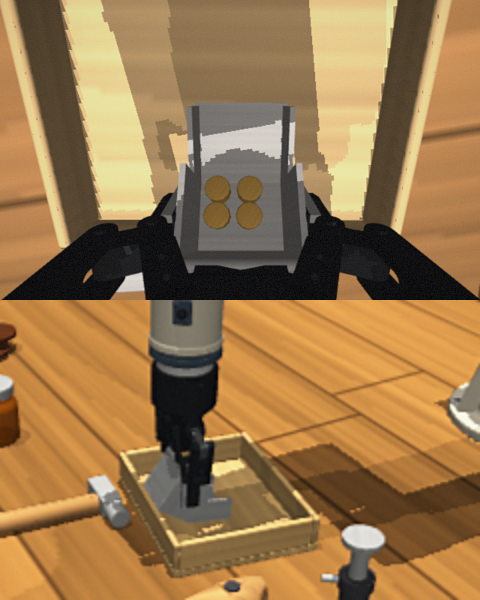

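Tilt is about 38° and the studs are still standing. Next I'll push the lip against the near inner wall and roll the scoop further over it.

Emit:
drive_tool --moves '[[1,[0,0,-1],0],[1,[3,0,-1],0],[1,[6,0,-1],0],[1,[7.2,0,-1],0],[1,[7.7,0,-1.15],0],[1,[8.2,0,-1.6],0],[1,[8.7,0,-2.0],0],[1,[9.2,0,-2.3],0],[1,[9.8,0,-2.66],0]]'

```text
clock: 12.82
eef_pos: [509.8, 6.4, 65.8]
tcp_rot: [3.139, 0.023, 2.972]
contact_force: [12.1, -4.3, -1.3]
opening: 0.696
```

```bash
python3 look.py k9 280
```

```text
[509.79378743   6.44764159  65.84351628] [3.13949494 0.02201282 2.97232448] [10.12456241 -3.40696097  0.65388344] 0.7011095286095339 12.925
```

View pics/k9.png

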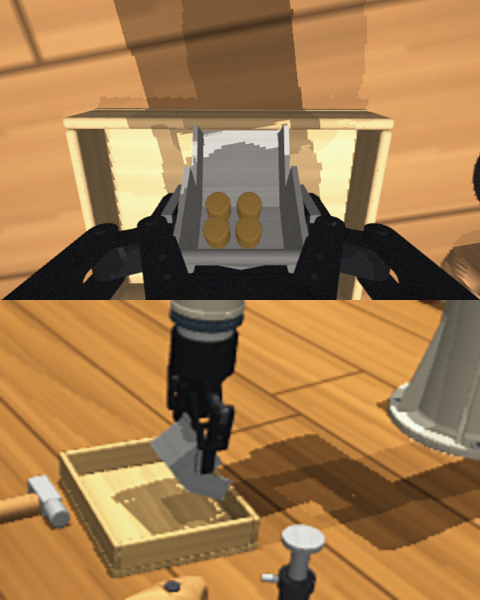

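Tilt is about 50–55° (lip against the near wall) and the studs are still held. I'll keep rolling.

Emit:
drive_tool --moves '[[1,[0.4,0,-0.25],0],[1,[0.9,0,-0.5],0],[1,[1.5,0,-0.72],0],[1,[2.1,0,-0.9],0],[1,[2.7,0,-1.0],0],[1,[3.3,0,-1.1],0]]'

```text
clock: 13.68
eef_pos: [482.3, 11.7, 78.5]
tcp_rot: [3.138, 0.033, 2.973]
contact_force: [10.3, -3.6, 3.7]
opening: 0.693
```

```bash
python3 look.py k10 280
```

```text
[482.28387822  11.70467181  78.50109059] [3.13827597 0.03197587 2.97273043] [ 8.40055434 -3.69734813  6.65772311] 0.6969673594701822 13.775
```

View pics/k10.png

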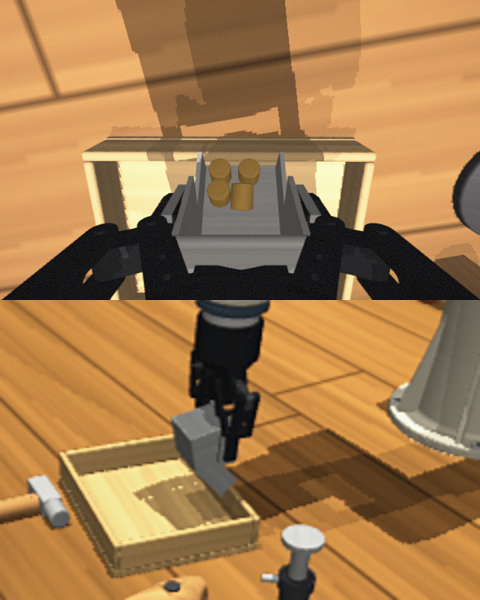

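The studs have slid onto the chute and the wall is holding them there. I'll back away so they drop into the tray.

Emit:
drive_tool --moves '[[1,[-1,0,0],0],[1,[-3,0,0],0],[1,[-5,0,0],0],[1,[-6,0,0],0],[1,[-6,0,0],0]]' --grip_force 40

```text
clock: 14.4
eef_pos: [540.9, 1.6, 80.0]
tcp_rot: [3.138, 0.031, 2.972]
contact_force: [-0.3, 0.1, -2.5]
opening: 0.696
```

```bash
python3 look.py k11 280
```

```text
[540.87050562   1.64565354  80.04147486] [3.13847044 0.03032493 2.97268487] [-0.09792838  1.02041661 -2.64467038] 0.6945518876805373 14.5
```

View pics/k11.png

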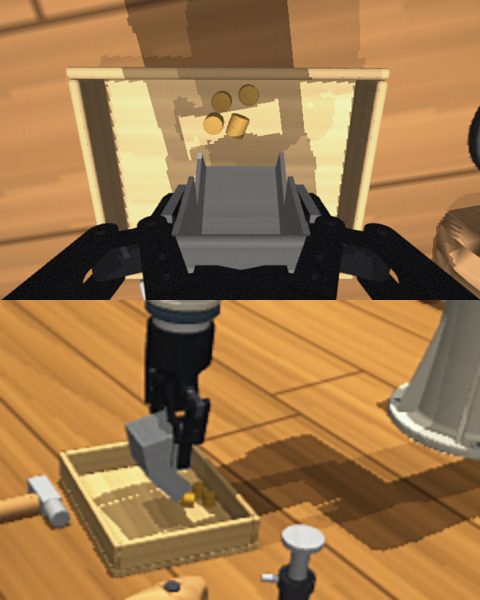

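The scoop is empty and all four studs lie in the tray, at (213–248, 95–125) in the wrist view. To un-tilt the scoop I'll press the underside of the chute against the outer edge of the near wall.

Emit:
drive_tool --moves '[[1,[0,0,-2],0],[1,[0,0,-4.2],0],[1,[3,0,-4.4],0],[1,[7,0,-4.6],0],[1,[8.3,0,-4.6],0],[1,[8.5,0,-3],0],[1,[8.5,0,-1.7],0],[1,[8.5,0,-1.7],0]]'

```text
clock: 15.5
eef_pos: [455.0, 16.1, 93.5]
tcp_rot: [3.139, 0.029, 2.973]
contact_force: [-0.2, 0.2, -2.0]
opening: 0.699
```

```bash
python3 look.py k12 280
```

```text
[454.97898311  16.07723621  93.47635703] [3.13856781 0.02996275 2.97260728] [ 0.14812223 -0.09205922 -2.05282207] 0.6959648006384482 15.6
```

View pics/k12.png

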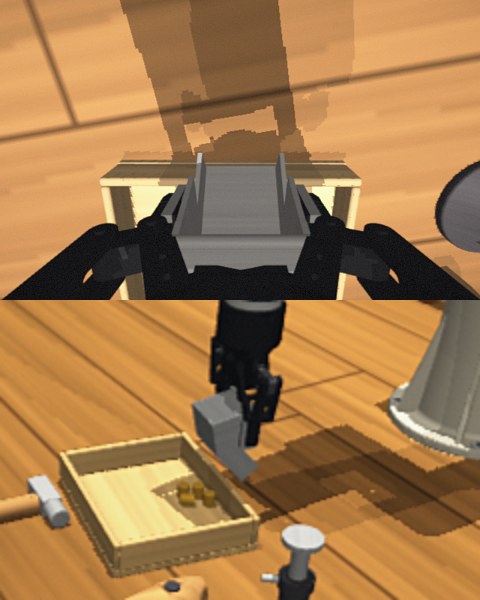

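Emit:
drive_tool --moves '[[1,[-1.2,0,0.05],0],[1,[-1.9,0,0.1],0],[1,[-2.5,0,0.3],0],[1,[-3.1,0,0.45],0],[1,[-3.6,0,0.65],0],[1,[-4.1,0,0.95],0],[1,[-4.6,0,1.25],0],[1,[-5.1,0,1.6],0],[1,[-5.5,0,2.0],0]]' --grip_force 20

```text
clock: 16.73
eef_pos: [510.8, 6.7, 75.7]
tcp_rot: [3.139, 0.03, 2.973]
contact_force: [-0.0, 0.0, -3.2]
opening: 0.697
```

```bash
python3 look.py k13 280
```

```text
[510.84763784   6.73907142  75.72866202] [3.1386475  0.02960998 2.97255652] [-0.58787027  0.75742904 -2.43823147] 0.6956738429129703 16.825
```

View pics/k13.png

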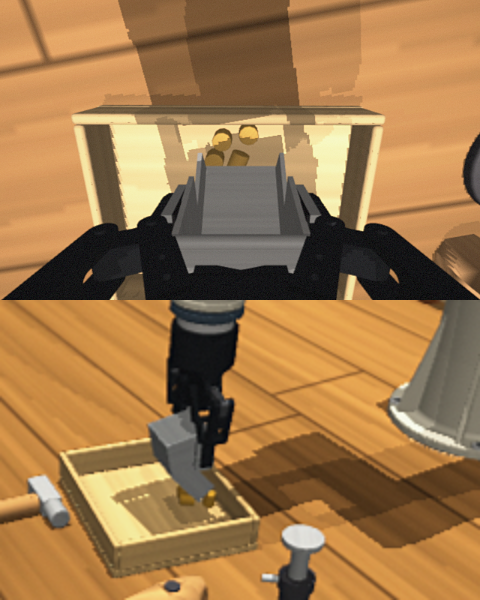

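```bash
python3 - <<'E'
from h import *
T=tcp();f=r.grab_frame('wrist');save(f,'w14.png')
a=2.9726-np.pi
for th in range(40,91,5):
    t=np.radians(th);c,s=np.cos(t),np.sin(t);out=[]
    for (x,z) in [(-72,-5),(23,20)]:
        for y in(-30,30):
            u=x*c-z*s;w=x*s+z*c
            p=np.array([-u,y,0])  # tool x=-u
            P=T@np.array([-u,y,-19-w,1]);out+=[tuple(np.round(proj(f,P[:3],T)))]
    print(th,out)
E
```

```text
40 [(np.float64(262.0), np.float64(140.0)), (np.float64(378.0), np.float64(140.0)), (np.float64(229.0), np.float64(339.0)), (np.float64(410.0), np.float64(339.0))]
45 [(np.float64(263.0), np.float64(148.0)), (np.float64(376.0), np.float64(148.0)), (np.float64(228.0), np.float64(333.0)), (np.float64(411.0), np.float64(333.0))]
50 [(np.float64(265.0), np.float64(156.0)), (np.float64(375.0), np.float64(156.0)), (np.float64(227.0), np.float64(327.0)), (np.float64(412.0), np.float64(326.0))]
55 [(np.float64(266.0), np.float64(164.0)), (np.float64(373.0), np.float64(164.0)), (np.float64(227.0), np.float64(319.0)), (np.float64(412.0), np.float64(319.0))]
60 [(np.float64(268.0), np.float64(173.0)), (np.float64(372.0), np.float64(173.0)), (np.float64(226.0), np.float64(311.0)), (np.float64(413.0), np.float64(311.0))]
65 [(np.float64(269.0), np.float64(182.0)), (np.float64(371.0), np.float64(182.0)), (np.float64(226.0), np.float64(303.0)), (np.float64(413.0), np.float64(303.0))]
70 [(np.float64(270.0), np.float64(191.0)), (np.float64(370.0), np.float64(191.0)), (np.float64(226.0), np.float64(295.0)), (np.float64(413.0), np.float64(295.0))]
75 [(np.float64(271.0), np.float64(200.0)), (np.float64(369.0), np.float64(200.0)), (np.float64(227.0), np.float64(286.0)), (np.float64(412.0), np.float64(286.0))]
80 [(np.float64(271.0), np.float64(209.0)), (np.float64(369.0), np.float64(209.0)), (np.float64(227.0), np.float64(278.0)), (np.float64(412.0), np.float64(278.0))]
85 [(np.float64(272.0), np.float64(219.0)), (np.float64(368.0), np.float64(219.0)), (np.float64(228.0), np.float64(270.0)), (np.float64(411.0), np.float64(270.0))]
90 [(np.float64(272.0), np.float64(228.0)), (np.float64(368.0), np.float64(228.0)), (np.float64(229.0), np.float64(262.0)), (np.float64(410.0), np.float64(261.0))]
```

View pics/w14.png

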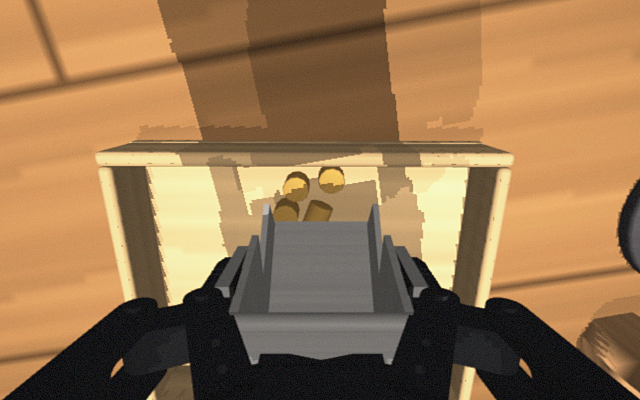

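```bash
python3 - <<'E'
from h import *
s=r.grab_frame('scene');cv2.imwrite('pics/s14.png',cv2.resize(s['color'][140:220,330:430],None,fx=7,fy=7,interpolation=cv2.INTER_CUBIC)[:,:,::-1])
T=tcp()
print(proj(s,(T@[0,0,-19,1])[:3]),proj(s,(T@[0,30,-19,1])[:3]),proj(s,(T@[0,30,0,1])[:3]))
E
```

```text
(np.float64(376.2676333416191), np.float64(171.85147762027074)) (np.float64(381.42905419747945), np.float64(177.7842481396238)) (np.float64(380.6663553430266), np.float64(184.74297631467599))
```

View pics/s14.png

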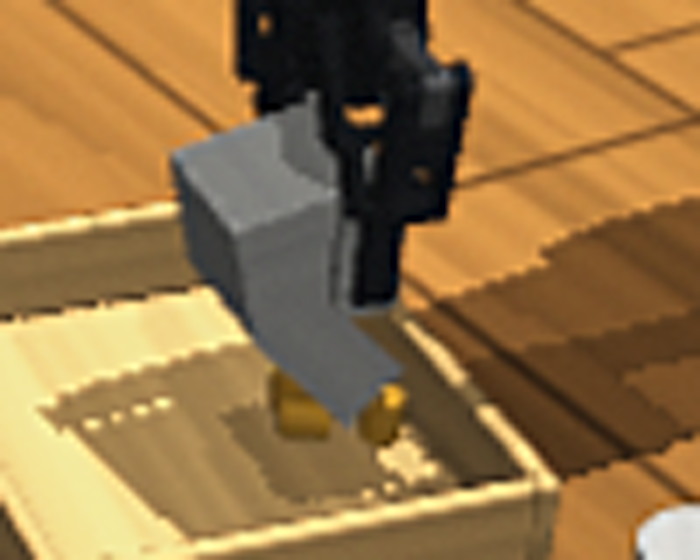

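The scoop has slid about 12 mm in the grip, and its tilt is about 76°. The lip is therefore directly below the pads, and it passed over the wall. I'll go back outside and come in lower.

Emit:
drive_tool --moves '[[1,[0,0,-2],0],[1,[0,0,-3.7],0],[1,[3,0,-3.9],0],[1,[6.5,0,-4],0],[1,[7.9,0,-4],0],[1,[7.9,0,-2.5],0],[1,[7.9,0,-0.9],0],[1,[7.9,0,-0.9],0]]'

```text
clock: 17.92
eef_pos: [432.0, 20.0, 81.9]
tcp_rot: [3.139, 0.028, 2.973]
contact_force: [0.4, -0.5, -2.6]
opening: 0.693
```

```bash
python3 look.py k15 280
```

```text
[432.04676923  20.0402065   81.9206764 ] [3.13860824 0.02980273 2.97260957] [-0.10621359  0.34927173 -2.06502864] 0.6957639726612695 18.025
```

View pics/k15.png

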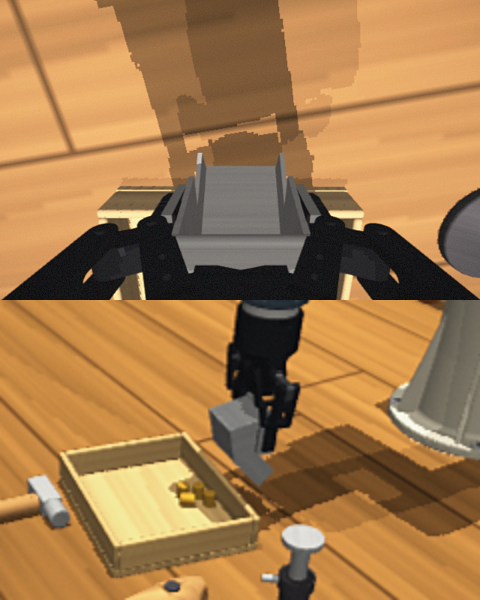

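Emit:
drive_tool --moves '[[1,[-1,0,0.05],0],[1,[-1.9,0,0],0],[1,[-2.5,0,0],0],[1,[-3.1,0,0],0]]'

```text
clock: 18.52
eef_pos: [462.3, 14.9, 83.6]
tcp_rot: [3.139, 0.027, 2.972]
contact_force: [-10.0, 4.1, 11.5]
opening: 0.7
```

```bash
python3 look.py k16 280
```

```text
[462.31600459  14.94460181  83.58229891] [3.13872338 0.02717852 2.97212017] [-3.45618209  1.74573512  5.19514898] 0.7013292555216828 18.625
```

View pics/k16.png

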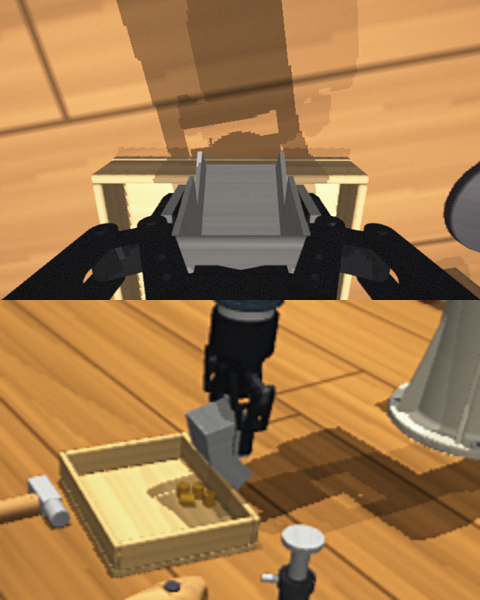

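Emit:
drive_tool --moves '[[1,[-0.6,0,0.05],0],[1,[-1.2,0,0.15],0],[1,[-1.8,0,0.25],0],[1,[-2.4,0,0.45],0],[1,[-2.9,0,0.7],0],[1,[-3.4,0,0.95],0]]'

```text
clock: 19.38
eef_pos: [495.8, 9.2, 75.4]
tcp_rot: [3.139, 0.025, 2.972]
contact_force: [-4.0, 1.2, 8.4]
opening: 0.697
```

```bash
python3 look.py k17 280
```

```text
[495.84642209   9.22841117  75.37123463] [3.1387671  0.02585687 2.97186025] [-2.28715255  0.6414184   5.53288694] 0.7000256547410212 19.475
```

View pics/k17.png

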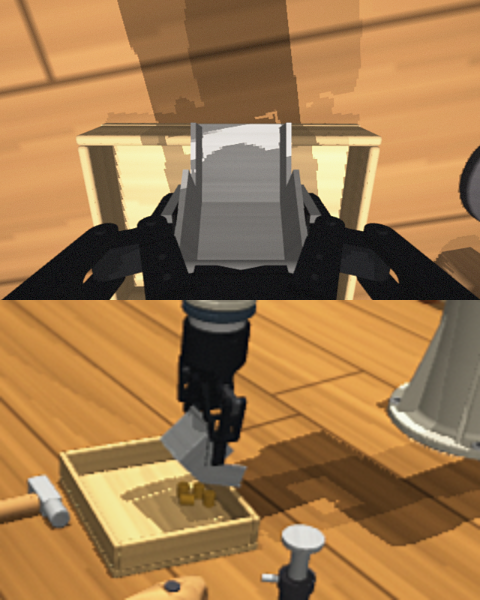

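It's working: tilt is down to about 40°. Continuing.

Emit:
drive_tool --moves '[[1,[-0.4,0,0.4],0],[1,[-0.8,0,0.8],0],[1,[-1.1,0,1.2],0],[1,[-1.4,0,1.5],0]]'

```text
clock: 19.98
eef_pos: [512.7, 6.5, 62.0]
tcp_rot: [3.138, 0.03, 2.972]
contact_force: [0.3, -0.9, 13.1]
opening: 0.695
```

```bash
python3 look.py k18 280
```

```text
[512.7132824    6.51394661  61.95864139] [3.13843867 0.02979141 2.97202961] [ 2.47127331 -1.29550798  7.46803325] 0.6943212444494786 20.075
```

View pics/k18.png

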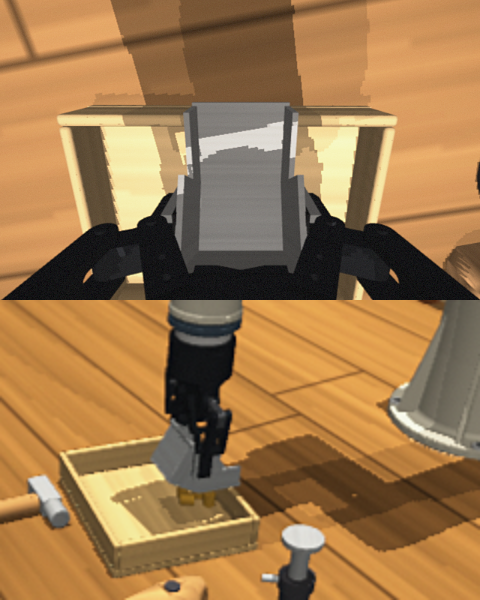

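Tilt is about 20° and the scoop is empty. I'll take it to the clear bench in front of the tray, set it down flat and regrasp.

Emit:
drive_tool --moves '[[1,[0,0,-3],0],[1,[0,0,-5.5],0],[1,[4,0,-5.6],0],[1,[9,0,-5.7],0],[1,[13.4,0,-5.8],0],[1,[13.4,0,-3],0],[1,[13.4,0,1],0],[1,[13.4,0,2.3],0],[1,[13.4,0,2.3],0]]' --grip_force 25

```text
clock: 21.2
eef_pos: [381.1, 29.0, 34.4]
tcp_rot: [3.139, 0.028, 2.972]
contact_force: [-0.1, 1.3, -2.5]
opening: 0.695
```

Emit:
drive_tool --moves '[[1,[0,0,0.3],0],[1,[0,0,0.6],0],[1,[0,0,0.8],0],[1,[0,0,0.9],0]]' --grip_force 20

```text
clock: 21.7
eef_pos: [381.5, 29.0, 25.5]
tcp_rot: [3.139, 0.028, 2.972]
contact_force: [-0.7, -0.5, -2.1]
opening: 0.701
```

```bash
python3 look.py k19 330
```

```text
[381.49951058  28.95212519  25.50301597] [3.13898471 0.02763869 2.97196738] [ 0.09605639 -0.53663733 -1.8885992 ] 0.6961833216730043 21.8
```

View pics/k19.png

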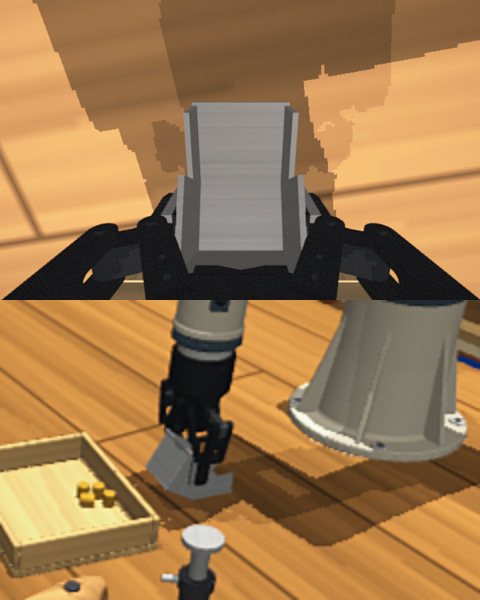

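Emit:
drive_tool --moves '[[1,[0,0,0.3],0],[1,[0,0,0.6],0],[1,[0,0,0.8],0],[1,[0,0,1.0],0]]'

```text
clock: 22.3
eef_pos: [382.2, 28.8, 16.5]
tcp_rot: [3.139, 0.028, 2.972]
contact_force: [-7.8, -4.5, 52.7]
opening: 0.697
```

```bash
python3 look.py k20 330
```

```text
[382.24969965  28.84735609  16.45519697] [3.13898909 0.02870853 2.97213509] [-5.02051706 -2.66082236 29.44904813] 0.7001063775484068 22.4
```

View pics/k20.png

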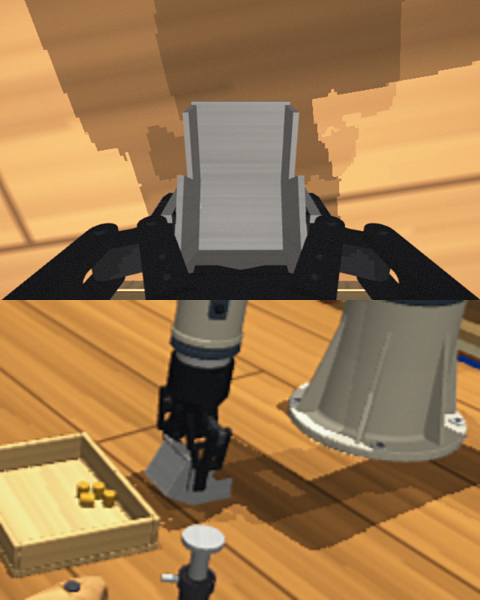

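Emit:
drive_tool --moves '[[0.25,[0,0,0],0],[0.2,[0,0,0],0],[0.1,[0,0,0],0],[0,[0,0,0],0],[0,[0,0,0],0],[0,[0,0,-3],0],[0,[0,0,-8],0],[0,[0,0,-13],0],[0,[0,0,-16],0],[0,[0,0,-16],0]]'

```text
clock: 23.65
eef_pos: [379.2, 29.3, 178.4]
tcp_rot: [3.138, 0.034, 2.972]
contact_force: [-0.3, 0.2, -0.3]
opening: 0.998
```

```bash
python3 look.py k21 330; python3 - <<'E'
from h import *
import pickle
T=tcp();f=r.grab_frame('wrist');save(f,'w21.png');t=r.grab_frame('top');save(t,'t21.png');pickle.dump((T,f),open('w21.pkl','wb'))
c=cv2.resize(f['color'][60:260,220:420],None,fx=3,fy=3,interpolation=cv2.INTER_CUBIC);cv2.imwrite('pics/w21c.png',c[:,:,::-1])
E
```

```text
[379.16809083  29.27763218 178.4192252 ] [3.13896513 0.02880809 2.97219023] [ 0.3274088  -0.21195106  0.0783876 ] 0.9978731379494341 23.75
```

View pics/k21.png

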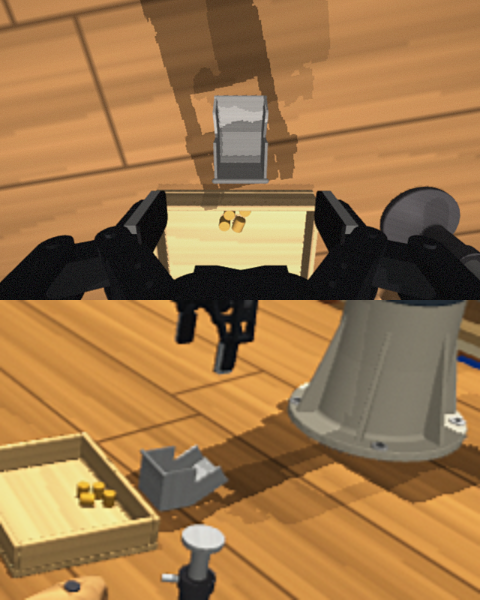

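View pics/w21c.png

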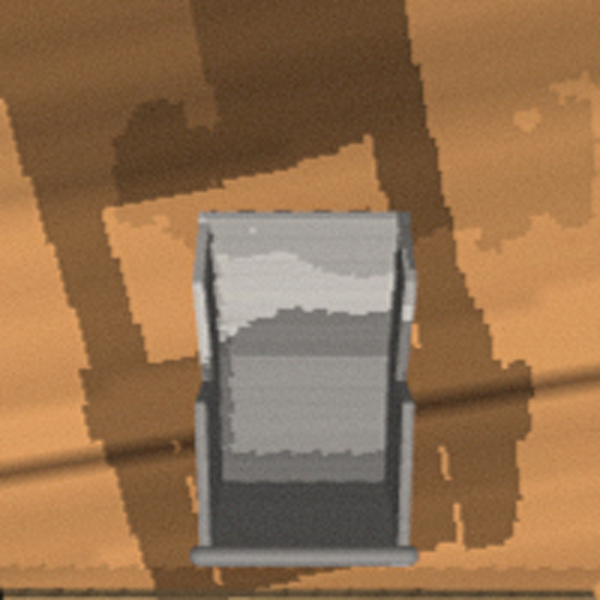

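The scoop is upright and flat on the bench, clear of everything. In the full wrist frame the lip is at row 131 and the rim at row 247. Now I'll locate it for a centred regrasp.

```bash
python3 - <<'E'
from h import *
import pickle
T,f=pickle.load(open('w21.pkl','rb'))
def at(p,z):
    o,d=ray(f,(220+p[0]/3,60+p[1]/3),T);return (o+d*(z-o[2])/d[2])[:2]
B=[at((191,563),55),at((417,561),55)];L=[at((200,213),30),at((408,213),30)]
W=[at((197,403),55),at((413,401),55)] # front top corners of side walls
F=[at((222,482),3),at((386,482),3)] 
b=(B[0]+B[1])/2;l=(L[0]+L[1])/2;u=(b-l)/np.linalg.norm(b-l)
print(b,l,np.linalg.norm(b-l),'yaw',np.degrees(np.arctan2(u[1],u[0])),np.degrees(np.arctan2(*(B[1]-B[0])[::-1])),np.linalg.norm(B[0]-B[1]),np.linalg.norm(L[0]-L[1]))
print('orig',b-23*u,l+72*u, (W[0]+W[1])/2+23*u,(F[0]+F[1])/2-20*u)
R_=T[:3,:3];g=b-23*u
# target TCP so that grasp point 19 behind TCP is at (g,33)
t=np.array([*g,32])+R_@[0,0,19]
print(t,R_.T@(t-T[:3,3]),T[:3,3], np.degrees(r.sense()['tcp_rot'][2]))
for q,z in(('scoop_grip',30),('scoop',0)):
  for x in r.spot_point(q,'wrist')[:1]:
    o,d=ray(f,x['at'],T);print(q,x['score'],(o+d*(z-o[2])/d[2]))
E
```

```text
[429.97432988  21.44381506] [335.15314708  37.81102335] 96.22339743366338 yaw -9.793396686001339 80.72073970361967 65.03538736667153 58.662613205934825
orig [407.30949718  25.35602145] [406.1039277   25.56411638] [405.25012891  25.92334416] [406.19176076  25.80048963]
[407.85735614  25.3129626   13.00794912] [-25.95773172   0.90741563 163.8315186 ] [377.40486197  29.16429696 176.02085213] 170.29157172257518
scoop_grip 0.9 [407.81386261  25.60450028  30.        ]
scoop 0.67 [405.25473144  23.37610303   0.        ]
```

Emit:
drive_tool --moves '[[0,[-1.2,0.05,5],0],[0,[-2.5,0.05,10],0],[0,[-2.5,0.05,14],0],[0,[-2.5,0.05,16],0],[0,[-2.5,0.05,16.4],0],[0,[-2.5,0.05,16.4],0]]'

```text
clock: 24.7
eef_pos: [405.7, 25.0, 11.9]
tcp_rot: [3.14, 0.026, 2.972]
contact_force: [0.2, 0.2, 0.2]
opening: 1.001
```

Emit:
drive_tool --moves '[[0.2,[-0.1,0.05,0],0],[0.5,[-0.1,0.05,0],0],[1,[-0.1,0.05,0],0],[1,[-0.1,0.05,0],0],[1,[-0.1,0.05,0],0],[1,[-0.1,0.05,0],0],[1,[-0.1,0.05,-0.5],0],[1,[-0.1,0.05,-3],0],[1,[-0.1,0.05,-5],0],[1,[-0.1,0.05,-5],0]]' --grip_force 40

```text
clock: 25.95
eef_pos: [406.6, 25.5, 63.2]
tcp_rot: [3.139, 0.029, 2.972]
contact_force: [-0.5, 0.8, -2.9]
opening: 0.694
```

```bash
python3 look.py k22 330
```

```text
[406.57766916  25.48673171  63.20701471] [3.13966031 0.02606106 2.97217121] [ 0.03236649 -0.63613126 -2.24016487] 0.6958207393026326 26.05
```

View pics/k22.png

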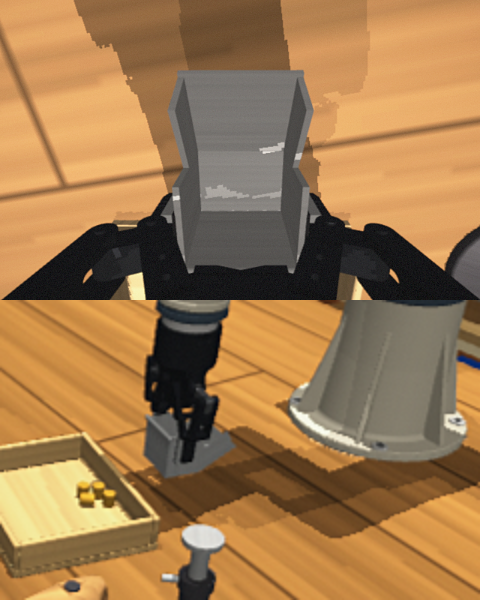

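The scoop is regrasped centrally and level. Next I'll raise it and look at the stand's head from two wrist positions.

Emit:
drive_tool --moves '[[1,[0,0,-5],0],[1,[0,0,-10],0],[1,[-4,4,-14.8],0],[1,[-8,8,-14.8],0],[1,[-12,12,-14.8],0],[1,[-16,15.4,-14.8],0],[1,[-16,15.4,-14.8],0],[1,[-16,15.4,-14.8],0]]'

```text
clock: 27.05
eef_pos: [584.0, 150.2, 212.4]
tcp_rot: [3.141, 0.023, 2.973]
contact_force: [-0.9, -0.0, -2.1]
opening: 0.696
```

```bash
cat > wk.py <<'E'
from h import *
import pickle,sys
n=sys.argv[1]
T=tcp();f=r.grab_frame('wrist');T2=tcp();print(T[:3,3],T2[:3,3]);save(f,n+'.png');pickle.dump((T,f),open(n+'.pkl','wb'))
for x in r.outline_of('stand','wrist')[:1]: print(x['score'],x['at'])
E
python3 wk.py w23
```

```text
[583.99488174 150.23306109 212.38292239] [583.82803669 149.96888414 212.84628567]
0.84 [449.8, 127.1]
```

View pics/w23.png

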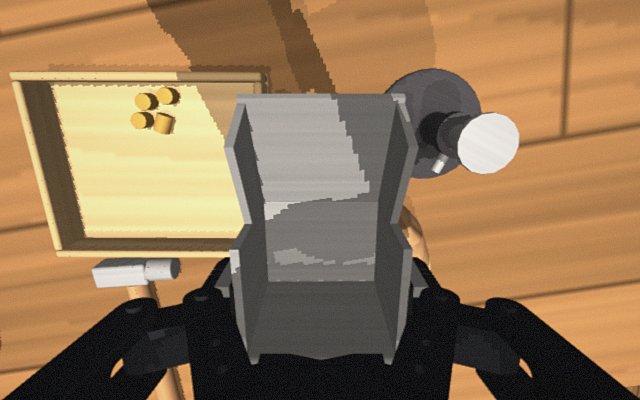

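The head is at (488,143) in this view. I'll cross over at a safe height for a second view from the other side.

Emit:
drive_tool --moves '[[1,[0,5,0],0],[1,[0,10,0],0],[1,[0,15,0],0],[1,[0,20,0],0],[1,[0,20,0],0],[1,[0,20,0],0]]'

```text
clock: 27.9
eef_pos: [617.0, 346.0, 213.3]
tcp_rot: [-3.142, 0.023, 2.972]
contact_force: [-0.1, -0.3, -2.5]
opening: 0.7
```

```bash
python3 wk.py w24; python3 - <<'E'
from h import *
import pickle
P=[]
for n,roi in(('w23',(430,100,540,185)),('w24',(100,80,235,230))):
    T,f=pickle.load(open(n+'.pkl','rb'));g=cv2.cvtColor(f['color'],cv2.COLOR_RGB2HSV)
    m=((g[...,2]>170)&(g[...,1]<40)).astype('uint8');k=np.zeros_like(m);x0,y0,x1,y1=roi;k[y0:y1,x0:x1]=1;m&=k
    m=cv2.morphologyEx(m,cv2.MORPH_OPEN,np.ones((5,5)))
    nl,lab,st,ce=cv2.connectedComponentsWithStats(m);print(n,st[1:],ce[1:])
    if nl>1:
        i=1+np.argmax(st[1:,4]);c=max(cv2.findContours((lab==i).astype('uint8'),0,1)[0],key=len);e=cv2.fitEllipse(c);print(e);P.append(ray(f,e[0],T))
if len(P)>1:
    t=r.grab_frame('top');s=r.grab_frame('scene')
    print(tri(P)); print(tri(P+[ray(t,(160,266)),ray(s,(431.5,216))]))
E
```

```text
[616.99185433 346.0372076  213.28534955] [617.1676159  345.60592259 213.42025261]
0.63 [201.5, 123.9]
w23 [[ 458  113   61   61 2880]
 [ 434  161    9   11   77]] [[487.728125   142.94270833]
 [438.12987013 166.14285714]]
((487.72784423828125, 142.9428253173828), (55.36450958251953, 64.30110931396484), 45.50149917602539)
w24 [[ 152  115   60   59 2449]
 [ 225  147   10   26  190]] [[183.8076766  146.51204573]
 [230.16842105 158.34736842]]
((183.6460418701172, 146.34255981445312), (53.06001281738281, 58.91890335083008), 52.8546028137207)
(array([560.54146407, 265.10924672, 135.00843096]), [np.float64(0.8619807894826612), np.float64(0.8619807894826755)])
(array([558.83882862, 262.99035044, 138.20618364]), [np.float64(0.6310844389391018), np.float64(3.8668625513914443), np.float64(3.346530034781172), np.float64(1.9451278231799387)])
```

View pics/w24.png

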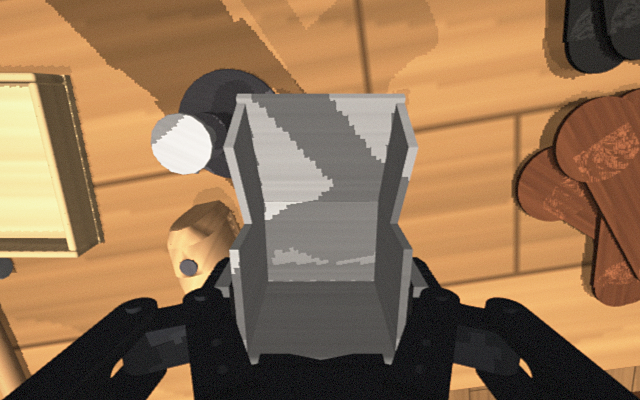

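```bash
python3 - <<'E'
from h import *
import pickle
P=[]
for n,p in(('w23',(488.5,143.5)),('w24',(182.2,144.8))):
    T,f=pickle.load(open(n+'.pkl','rb'));P.append(ray(f,p,T))
print(tri(P))
H=np.array(f['hand_eye']);I=np.eye(4)
for zt in(-16,-17.5,-19):
  q=[]
  for p in((239,95),(406,95)):
    o,d=ray(f,p,I);q.append(o+d*(zt-o[2])/d[2])
  print(zt,np.round(q,1),'origin x',np.mean(q,0)[0]-72, np.linalg.norm(q[0]-q[1]))
  q=[]
# first pic after lifting (original grasp) and w21-based on-bench measure
c=cv2.resize(f['color'][80:300,215:430],None,fx=3.4,fy=3.4,interpolation=cv2.INTER_CUBIC);cv2.imwrite('pics/w24c.png',c[:,:,::-1])
E
```

```text
(array([559.97523343, 264.96215166, 136.48107165]), [np.float64(0.1811252573088463), np.float64(0.18112525730888449)])
-16 [[ 73.1 -29.  -16. ]
 [ 73.   31.2 -16. ]] origin x 1.043162190517478 60.2753510898763
-17.5 [[ 73.  -28.7 -17.5]
 [ 73.   30.9 -17.5]] origin x 1.0121936167321621 59.55716752666568
-19 [[ 73.  -28.3 -19. ]
 [ 73.   30.5 -19. ]] origin x 0.9812250429468179 58.838983963455064
```

View pics/w24c.png

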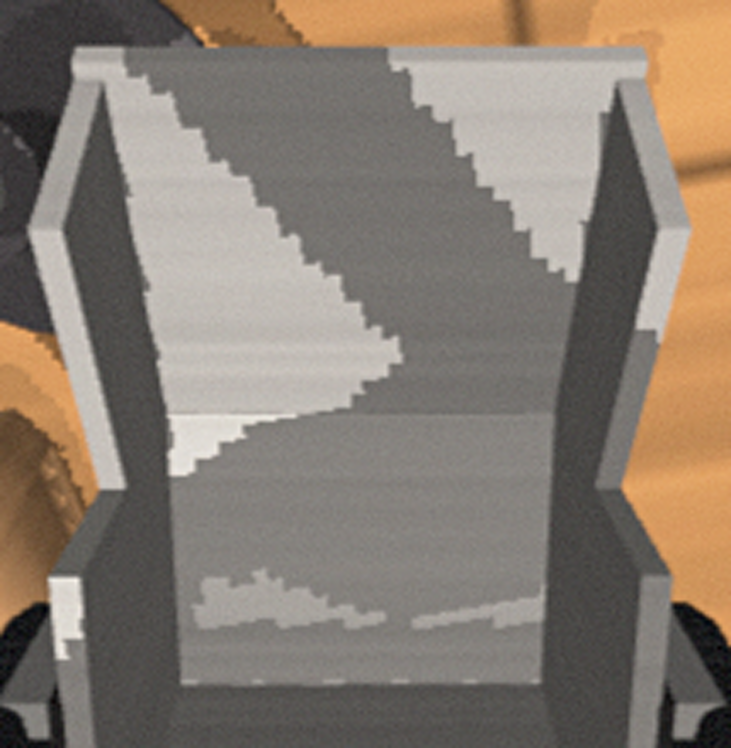

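```bash
python3 - <<'E'
from h import *
import pickle
T,f=pickle.load(open('w24.pkl','rb'));I=np.eye(4)
for zt in(8,10,12):
    for p,x in(((321,201.5),-23),((321,281.5),20)):
        o,d=ray(f,p,I);q=o+d*(zt-o[2])/d[2];print(zt,np.round(q,1),'orig tool x',q[0]+x)
th=np.arcsin(-T[2,0]);print(np.degrees(th),T[:3,:3])
E
```

```text
8 [25.8  0.6  8. ] orig tool x 2.785232376686558
8 [-16.4   0.5   8. ] orig tool x 3.619173676415116
10 [25.2  0.6 10. ] orig tool x 2.189349497885246
10 [-17.5   0.5  10. ] orig tool x 2.4606687813418233
12 [24.6  0.6 12. ] orig tool x 1.5934666190839266
12 [-18.7   0.5  12. ] orig tool x 1.302163886268545
1.345342686987683 [[-9.85373785e-01  1.68828529e-01  2.31394107e-02]
 [ 1.68781706e-01  9.85645437e-01 -3.97591127e-03]
 [-2.34785019e-02 -1.22495135e-05 -9.99724342e-01]]
```

Emit:
drive_tool --moves '[[1,[2,-4.5,0],0],[1,[4.15,-9.0,0],0],[1,[4.15,-9.0,2],0],[1,[4.2,-9.0,4],0],[1,[4.2,-9.0,5],0],[1,[4.2,-9.0,5],0],[1,[4.2,-9.0,5],0]]'

```text
clock: 28.98
eef_pos: [562.6, 264.1, 163.4]
tcp_rot: [3.14, 0.025, 2.97]
contact_force: [-0.2, 0.4, -1.2]
opening: 0.702
```

```bash
python3 - <<'E'
from h import *
p=[];
for i in range(4):
    s=r.sense();p.append(s['eef_pos']);f=r.grab_frame('scene')
print(np.mean(p,0),s['tcp_rot'],s['contact_force'])
cv2.imwrite('pics/s25.png',cv2.resize(f['color'][120:300,330:530],None,fx=3.5,fy=3.3,interpolation=cv2.INTER_CUBIC)[:,:,::-1])
E
```

```text
[562.63316102 264.16104877 163.415623  ] [3.14022302 0.02503271 2.97063323] [-0.27869163  0.30964109 -2.44404114]
```

View pics/s25.png

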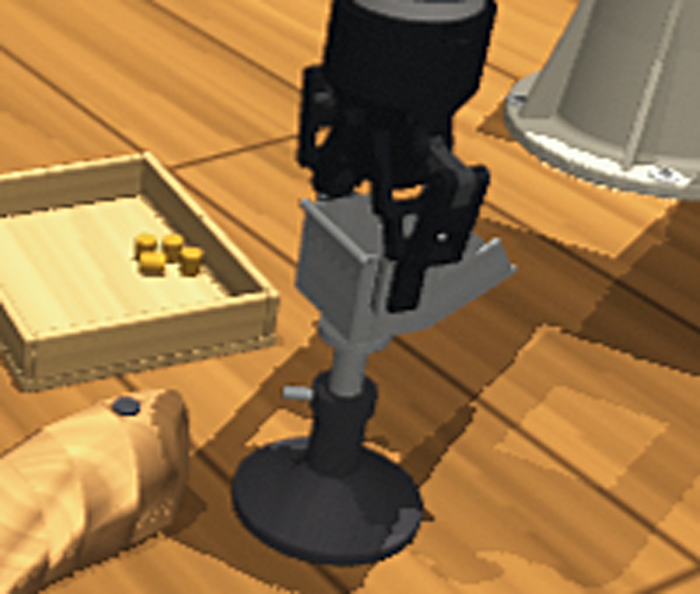

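Scoop is over the head. Creeping down to feel for it.

Emit:
drive_tool --moves '[[1,[0.18,0,0.3],0],[1,[0.18,0,0.6],0],[1,[0.18,0,0.75],0],[1,[0.18,0,0.9],0],[1,[0.18,0,0.9],0]]' --grip_force 30

```text
clock: 29.8
eef_pos: [560.9, 264.4, 154.1]
tcp_rot: [3.14, 0.025, 2.971]
contact_force: [0.5, -0.3, -1.8]
opening: 0.699
```

Emit:
drive_tool --moves '[[1,[0,0,0.1],0],[1,[0,0,0.2],0],[1,[0,0,0.3],0]]'

```text
clock: 30.18
eef_pos: [561.0, 264.4, 151.0]
tcp_rot: [3.14, 0.025, 2.971]
contact_force: [0.5, -0.6, -2.3]
opening: 0.696
```

Emit:
drive_tool --moves '[[1,[0,0,0.1],0],[1,[0,0,0.2],0]]'

```text
clock: 30.42
eef_pos: [561.0, 264.4, 150.8]
tcp_rot: [3.14, 0.025, 2.971]
contact_force: [-9.7, -3.8, 21.9]
opening: 0.7
```

Emit:
drive_tool --moves '[[1,[0,0,0.1],0],[1,[0,0,0.15],0]]'

```text
clock: 30.68
eef_pos: [561.0, 264.4, 150.8]
tcp_rot: [3.14, 0.025, 2.971]
contact_force: [-7.2, -2.6, 16.9]
opening: 0.698
```

Contact at TCP z≈150.8, consistent with a head at about 137 mm. I'll check the seating before letting go.

```bash
python3 - <<'E'
from h import *
f=r.grab_frame('scene');s=r.sense();print(s['eef_pos'],s['contact_force'],s['wrist_torque'],s['clock'])
cv2.imwrite('pics/s26.png',cv2.resize(f['color'][170:260,390:490],None,fx=7,fy=6.5,interpolation=cv2.INTER_CUBIC)[:,:,::-1])
# predicted outline of the scoop underside if centred on head and of the head
h=np.array([560.2,265,137]);a=2.971+np.pi
print('head centre',proj(f,h))
for n,(x,y) in dict(bl=(23,30),br=(23,-30),fl=(-23,30),fr=(-23,-30)).items():
    print(n,np.round(proj(f,h+[x*np.cos(a)-y*np.sin(a),x*np.sin(a)+y*np.cos(a),0]),1))
for q in(0,90,180,270): print(q,np.round(proj(f,h+[20*np.cos(np.radians(q)),20*np.sin(np.radians(q)),0]),1))
t=r.grab_frame('top');cv2.imwrite('pics/t26.png',cv2.resize(t['color'][200:330,90:250],None,fx=4,fy=4,interpolation=cv2.INTER_CUBIC)[:,:,::-1])
E
```

```text
[560.98640209 264.41187577 150.83716586] [-5.84451609 -2.7054969  12.92026092] [-0.49780438  0.8750118  -0.03980979] 30.725
head centre (np.float64(431.17575426309105), np.float64(218.23453237328383))
bl [428.2 229.6]
br [412.7 211.8]
fl [450.5 225. ]
fr [433.9 207.6]
0 [422.7 221.2]
90 [438.2 223.8]
180 [439.5 215.4]
270 [424.4 212.9]
```

View pics/s26.png

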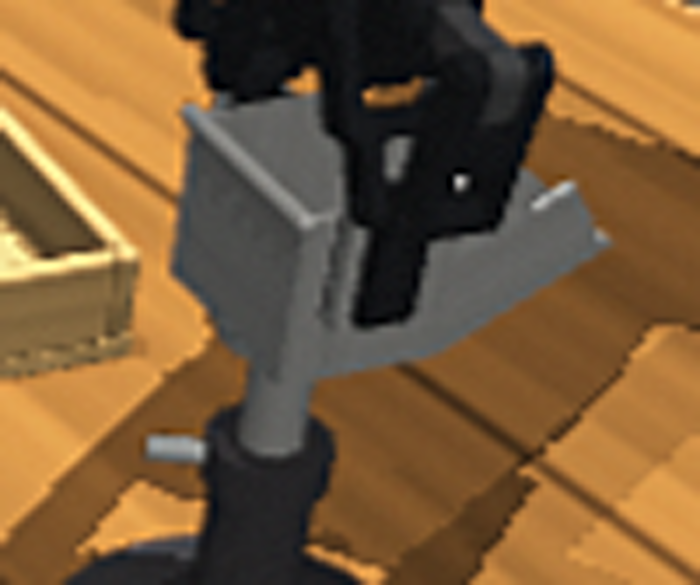

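View pics/t26.png

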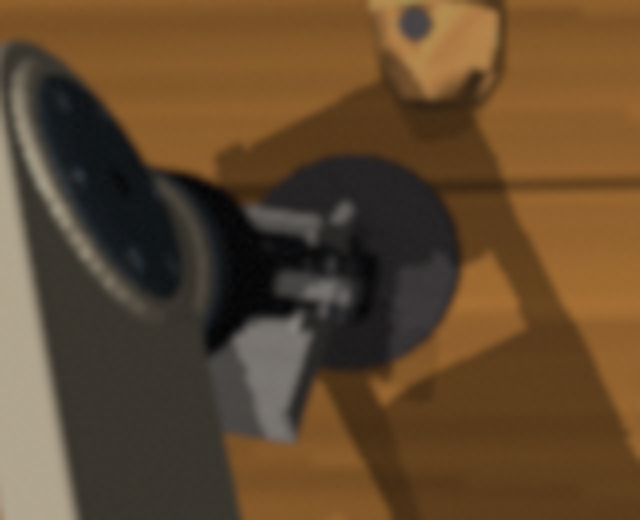

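```bash
python3 - <<'E'
import cv2,numpy as np
a=cv2.imread('pics/scene0.png');b=a[200:250,405:455]
cv2.imwrite('pics/hd.png',cv2.resize(b,None,fx=12,fy=12,interpolation=cv2.INTER_CUBIC))
E
```

```text
(no output)
```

View pics/hd.png

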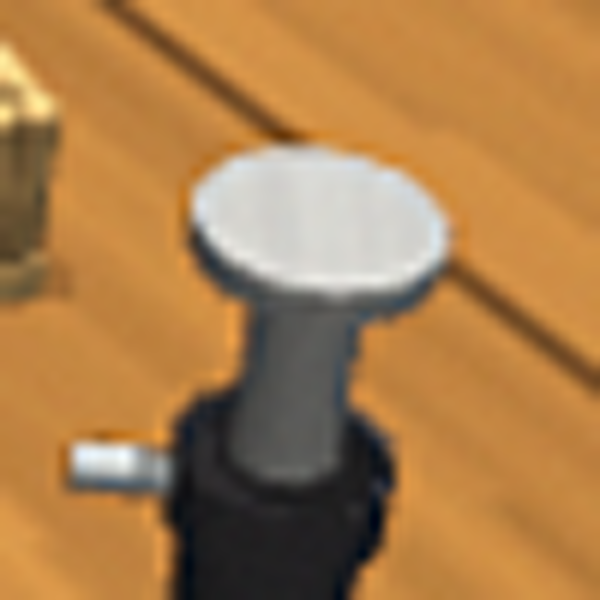

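The scene view shows the underside seated on the head and centred to within about 2–3 mm. I'll relieve the preload, then open gradually.

Emit:
drive_tool --moves '[[1,[0,0,0],0],[1,[0,0,0],0]]' --grip_force 20

```text
clock: 31.02
eef_pos: [561.1, 264.4, 150.9]
tcp_rot: [3.14, 0.025, 2.971]
contact_force: [-1.2, -1.4, 1.4]
opening: 0.698
```

Emit:
drive_tool --moves '[[0.28,[0,0,0],0],[0.25,[0,0,0],0],[0.2,[0,0,0],0],[0.12,[0,0,0],0],[0.12,[0,0,0],0]]'

```text
clock: 31.65
eef_pos: [561.1, 264.5, 150.9]
tcp_rot: [3.14, 0.025, 2.971]
contact_force: [-0.1, -0.6, 0.8]
opening: 0.883
```

```bash
python3 look.py k27 330; python3 wk.py w27
```

```text
[561.1377403 264.4643038 150.8971073] [3.13991483 0.02543007 2.97048136] [-0.67980621  0.20112499  0.44890531] 0.8799313585233984 31.75
[561.13867773 264.46267115 150.89356488] [561.12564542 264.4635059  150.90071722]
```

View pics/k27.png

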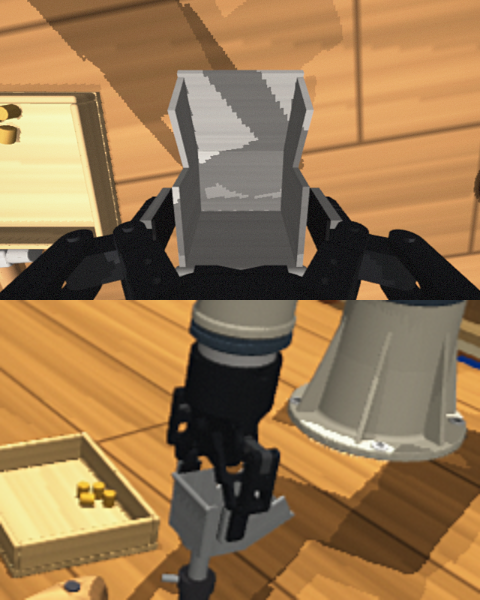

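The scoop stands freely on the head. Retreating straight up.

Emit:
drive_tool --moves '[[0,[0,0,0],0],[0,[0,0,0],0],[0,[0,0,-1],0],[0,[0,0,-3],0],[0,[0,0,-6],0],[0,[0,0,-10],0],[0,[0,0,-14],0],[0,[0,0,-14],0]]'

```text
clock: 32.85
eef_pos: [559.2, 265.7, 295.4]
tcp_rot: [3.136, 0.031, 2.971]
contact_force: [0.0, 0.6, 0.3]
opening: 0.999
```

```bash
python3 look.py k28 330; python3 wk.py w28; python3 - <<'E'
from h import *
f=r.grab_frame('scene');cv2.imwrite('pics/s28.png',cv2.resize(f['color'][165:275,370:490],None,fx=6,fy=5.4,interpolation=cv2.INTER_CUBIC)[:,:,::-1])
E
```

```text
[559.23600486 265.69091746 295.37885354] [3.1393401  0.02624065 2.97054026] [ 0.11474059 -0.47600887  0.40451971] 0.9998900798619105 32.95
[557.55261183 264.85259036 291.43575632] [557.12915007 264.61510222 290.4259461 ]
0.52 [279.3, 155.3]
```

View pics/s28.png

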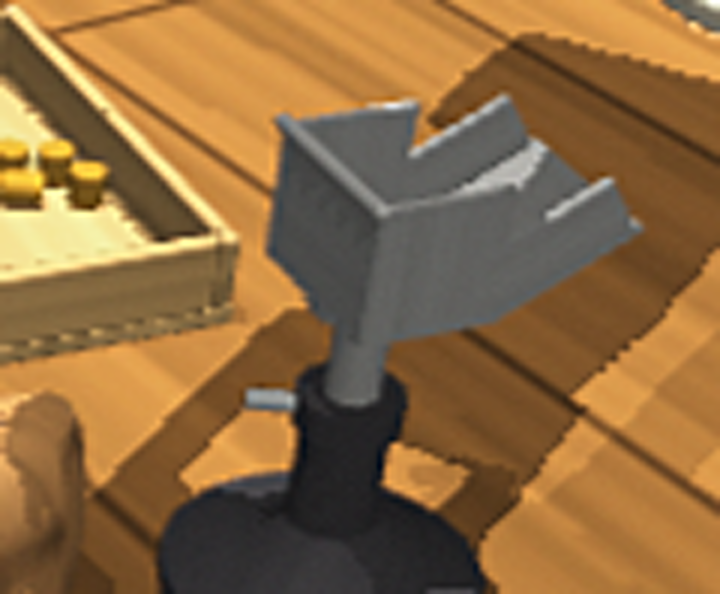

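View pics/w28.png

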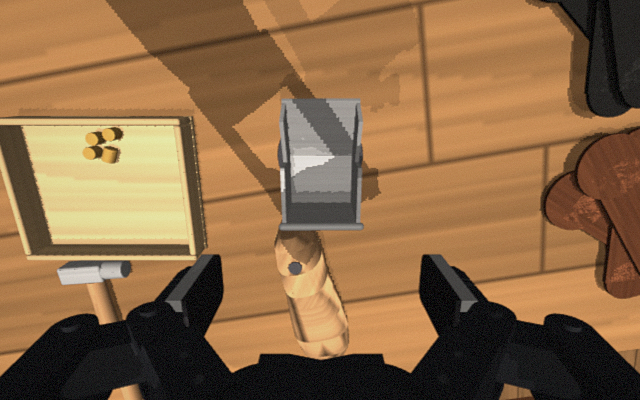

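The scoop stands upright and level on the head, its bottom corners at about (430,228), (415,212) and (452,225) in the scene view. All four studs are in the tray and the bystanders haven't moved. Now a numerical check of how central it is.

```bash
python3 - <<'E'
from h import *
import pickle
from scipy.optimize import least_squares
s=r.grab_frame('scene');T,w=pickle.load(open('w28.pkl','rb'))
S=[((23,30,0),(430,228.3)),((23,-30,0),(414.7,211.7)),((-23,30,0),(451.7,224.6)),((23,32,55),(434.2,204.3)),((23,-32,55),(416.3,187.2)),((-72,30,30),(476.7,207.2))]
W=[((23,-32,55),(279,229)),((23,32,55),(364,229)),((-72,-30,30),(281,101)),((-72,30,30),(361,101))]
def P(p,l):
    a=p[2];c,q=np.cos(a),np.sin(a);return np.array([p[0]+c*l[0]-q*l[1],p[1]+q*l[0]+c*l[1],137+l[2]])
for nm,D in(('scene',S),('wrist',W)):
    fn=lambda p:np.concatenate([np.subtract(proj(s,P(p,l)) if nm=='scene' else proj(w,P(p,l),T),x) for l,x in D])
    o=least_squares(fn,[560,265,-.17]);print(nm,o.x,np.round(o.fun,1))
t=r.grab_frame('top');save(t,'t28.png');e=r.sense();print(e['clock'],e['contact_force'],e['eef_pos'])
E
```

```text
scene [ 5.57445130e+02  2.65174106e+02 -1.68515659e-01] [-0.5  1.  -0.8 -0.2 -0.  -0.  -0.   0.4  0.3 -0.7  1.  -0.8]
wrist [ 5.61311750e+02  2.65384005e+02 -1.69556679e-01] [ 1.3  0.2 -1.4 -0.1  0.7 -0.  -0.6 -0.2]
33.2 [ 0.60887117  0.28593789 -0.82913742] [557.10813356 264.61098423 289.72253437]
```

View pics/t28.png

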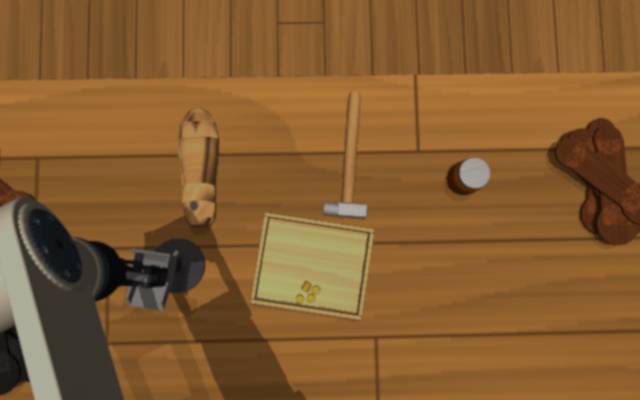

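```bash
python3 -c "
from rig import r
print(r.sign_off())"
```

```text
the job is handed in; nothing more can be done
None
```

The job is done and handed in at about 33 s of the 64 s. All four studs are in the tray, and the empty scoop stands upright on the stand's head.

- **Pouring:** The moves can't tilt the tool, so I pivoted the scoop in the grip against the tray walls until the studs slid out. I then tipped it back against the near wall, set it flat on the bench and regrasped it centrally.
- **Parking:** I felt for the head and met it at about 137 mm, at roughly 20 N. I relieved the force to about 1 N, then opened the gripper slowly and backed straight up.
- **Last checks:** The last top view (0.4 s before hand-in) shows four studs in the tray (309,292). The last, hammer and jar sit where they did in the first top view, and the gripper is clear of the scoop.
- **What disagreed:** The head measures about (560, 265). The scene camera puts the scoop's centre at (557, 265) and the wrist camera at (561, 265), so it is central only to within about 3 mm.
- **What went wrong on the way:** The first pivot attempt slid off the wall. The scoop also slipped about 12 mm in the grip while pouring, so the first attempt to tip it back missed the wall. The retries fixed both.

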